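# Put the leftover amaretti back in the locking biscuit jar

### The job

Put the leftover amaretti away so that they stay crisp: turn the collar of the glass jar to its open mark, take the lid off and set it aside, and drop every biscuit from the board through the jar's narrow neck, which passes only one at a time. Then put the lid back on the neck, its ears on the line where they were, and turn the collar fully home to its locked mark so that its hooks hold the ears. Leave the mug, the timer and the salt shaker where they stand.

Things in the scene. Friction and masses are not known exactly. Their poses are not given: they have to be found in the camera images.
- jar: clear glass biscuit jar, fixed on its grip foot. Origin: centre of its underside; z up. Round body 106 mm across up to z = 108 mm, then a shoulder and a narrow neck whose rim is at z = 160 mm; inner floor at 7 mm. Its y axis is the line on which the hooks, and the lid's ears under them, lie when it is locked
- jar_mouth (a point): centre of the neck's rim (z = 160 mm in the jar, same axes). Neck 62 mm across outside, clear bore 52 mm. Two hooks of the collar face each other across the mouth, each spanning 40 degrees, 36 to 51 mm off the axis, top 11 mm above the rim, with inward lips whose underside is 6 mm above the rim: they hold down the lid's ears
- collar (a joint): steel bayonet collar, captive on the neck, turning about the jar's vertical axis, rad, counter-clockwise from above positive: 0 = locked (end stop; lever tab towards the jar's -x over the dark bar mark, hooks along the jar's y), 1.05 = open (end stop; tab over the dark dot mark, hooks clear of the ears). It stays where it is left; about 1.5 N at the tab turns it
- collar_tab (a point): centre of the top of the collar's upright black lever tab, 67 mm from the jar's axis, at z = 184 mm in the jar. The tab is 10 mm thick (tangential, the point's y) and 22 mm long (radial, the point's x, pointing to the jar's axis); pinch it from above over its top 30 mm. The collar and its hooks turn with this point
- locked_mark (a point): dark bar 12 mm long on the jar's shoulder, towards the jar's -x: the tab stands over it when the collar is locked
- open_mark (a point): dark dot, 6 mm, on the jar's shoulder, 60 degrees counter-clockwise from the bar: the tab stands over it when the collar is open
- lid: steel lid, 140 g: flange 66 mm across, 4 mm thick, two ears 18 mm wide out to 43 mm from the centre along its +y and -y (either may go either way); below it a grey tapered plug, 47 mm across, 11 mm deep. Origin: centre of the flange's underside, z up: at the neck's rim when seated (as at the start, ears under the hooks), 11 mm above a surface when set down upright
- lid_handle (a point): centre of the top of the lid's black bar handle, 30 mm above the lid's origin, same axes. The bar runs along the lid's y: 38 mm long, 14 mm wide, from 4 to 30 mm above the origin; pinch it across its width
- board: wooden serving board, 150 x 236 x 10 mm (its x, y, z), a 44 mm wide handle at its +y end, fixed. Origin: centre of its underside. The biscuits lie on it. The worktop between it and the jar is free. A 176 mm high drawer chest stands 17 cm behind its centre and the boiler behind the jar: keep the wrist clear of them; the worktop's edge is 15 cm in front
- mug: white mug, 74 mm across, 92 mm high, handle along its -y; a bystander, leave it where it stands. Origin: about its middle, on the underside. A soap dispenser hangs on the wall above it, from z = 190 mm up: keep the wrist clear
- egg_timer: wind-up kitchen timer, 62 mm across, 44 mm high; a bystander, leave it where it stands. Origin: centre of its underside
- shaker: salt shaker, 43 mm across, 73 mm high; a bystander, leave it where it stands. Origin: centre of its underside
- biscuit0: amaretti biscuit, brown, round, flat underside, low domed top: 36 mm across, straight sides from 2 to 12 mm, 20 mm high in all, 15 g, rigid. Origin: centre of the flat underside, z to the dome. Starts on the board, dome up; after a fall it may lie on its dome. None: absent in this run, or in the fingers now
- biscuit1: amaretti biscuit, brown, round, flat underside, low domed top: 36 mm across, straight sides from 2 to 12 mm, 20 mm high in all, 15 g, rigid. Origin: centre of the flat underside, z to the dome. Starts on the board, dome up; after a fall it may lie on its dome. None: absent in this run, or in the fingers now
- biscuit2: amaretti biscuit, brown, round, flat underside, low domed top: 36 mm across, straight sides from 2 to 12 mm, 20 mm high in all, 15 g, rigid. Origin: centre of the flat underside, z to the dome. Starts on the board, dome up; after a fall it may lie on its dome. None: absent in this run, or in the fingers now
- biscuit3: amaretti biscuit, brown, round, flat underside, low domed top: 36 mm across, straight sides from 2 to 12 mm, 20 mm high in all, 15 g, rigid. Origin: centre of the flat underside, z to the dome. Starts on the board, dome up; after a fall it may lie on its dome. None: absent in this run, or in the fingers now
- biscuit4: amaretti biscuit, brown, round, flat underside, low domed top: 36 mm across, straight sides from 2 to 12 mm, 20 mm high in all, 15 g, rigid. Origin: centre of the flat underside, z to the dome. Starts on the board, dome up; after a fall it may lie on its dome. None: absent in this run, or in the fingers now
- biscuit5: amaretti biscuit, brown, round, flat underside, low domed top: 36 mm across, straight sides from 2 to 12 mm, 20 mm high in all, 15 g, rigid. Origin: centre of the flat underside, z to the dome. Starts on the board, dome up; after a fall it may lie on its dome. None: absent in this run, or in the fingers now
There are look-alikes about, which are no part of the job. What is shaped like the biscuit0 but blue or turquoise is not meant.

How it is judged:
By the outcome, as a careful person would: the job done as asked, in the order asked, and still so for the second after the job is handed in, with the robot touching nothing.
Of biscuit0, biscuit1, biscuit2, biscuit3, biscuit4, biscuit5 only 4 to 6 are there at a start; the rules pass over those that are not, and their reading is None.
At some moment in a run one of biscuit0, biscuit1, biscuit2, biscuit3, biscuit4, biscuit5 may be knocked a few centimetres aside while the robot is not near it.
It also fails if it takes over 210 s, if anything falls off the work surface, if the arm or the gripper's body presses on something with over 40 N, if the wrist force passes 120 N, or if a joint passes its speed limit or range.

### The arm

A 6-joint arm with a two-finger parallel gripper is mounted at the origin on a cart in front of the work surface, level with it; the furniture and walls round the work are solid. World frame = base frame: x ahead of the robot, y to its left, z up, the work surface at z = 0. Lengths are in m, angles in rad, forces in N, time in s.
With the tool pointing down it reaches from about 0.35 to 0.975 m from the base axis. Payload 4.9 kg.
Tool frame: the origin (TCP) lies at the very end of the fingers, on their centre line; the grasp point (between the pads) lies 19 mm behind it; x points along the fingers, y is the direction in which the jaws open and shut, and the axes are right-handed (so a half turn about x gives the same grasp; the last joint's range is limited). The gripper opens to 85 mm and grips with 20 to 120 N. Pads are 22 mm wide; open, the fingers measure 114 mm over their backs; the gripper's body (76 mm by 85 mm) begins 54 mm behind the grasp point. The pads swing forward as they close: fully open they stand 13 mm farther back than shut.
Start: joints at [1.208, 0.053, 1.613, -0, 1.476, -0.119], TCP at [0.151, 0.607, 0.231] pointing down, gripper open.
Joint ranges: [-3.01, 3.01], [-1.01, 2.22], [0.06, 2.58], [-1.02, 4.17], [0.09, 2.62], [-3.14, 3.14]. Speed limits (rad/s): [2.57, 2.57, 3.14, 3.14, 3.14, 3.14].

### API

Orientations are given as a rotation vector (axis times angle).
In Python, from station import ctrl, get_image, calibration, finish_job, search_frame, cut_out, mark_of gives the robot as it stands. The module is installed in compiled form; this text tells all that it offers.
- The arm moves only by the tool arm_command, never from a script. Its argument "plan" is a list that holds one entry, the list of rows, each a list of 7 numbers: the shift along the tool's x, y, z in m, then the turn, a rotation vector about the tool's x, y, z in degrees, then the finger opening in m, from 0 to 0.0854. A call has 1 to 20 rows; each row shifts and turns the pose as measured when the row begins, along the tool's axes as they then stand; what a row does not reach is not made up. A row lasts 1/12 s, in which the tool goes at most 41.7 mm and 7.16 degrees, less where a joint would pass 70% of its speed; a pose out of reach is approached as far as the arm can. A call with a gripper value outside its range is refused whole. The fingers move at their own pace and stop on an object; "squeeze" is the grip in N (left out, the last holds). Time passes only in rows, so rows that do not move let the fingers close. It gives the time, the measured TCP pose, the force and the opening at its end, in the units of the state.
- ctrl.get_obs(): the state, without advancing time (a new reading comes with each control period).
- get_image(name): name is "scene" or "top" or "wrist"; returns the picture (480x640x3 uint8, red, green, blue); there is no depth.
- calibration(name): a dict with "fx", "fy", "cx", "cy" (pixels), "cam_to_world" (4x4, takes a point from camera to world coordinates); the wrist camera has in their place "hand_eye" (4x4, takes a point from camera to tool coordinates, whose origin is the TCP and whose axes are the tool frame's). Camera axes: x right, y down, z forward; pixel columns grow to the right and rows downward; lengths in m; the calibration is good to about 2 mm. A picture is of the moment at which its call begins: read the wrist's pose just before it. calibration takes no time and is no camera call.
- finish_job(): hands the job in, once; it reports no verdict.
Trained networks look in the newest picture that a camera, given by its name, has taken for a name from the list of things; names that differ only in an ending like _2 or _b are one class to them, and where a whole thing is asked for, a point or a joint stands for the part that bears it (a point fixed in the world has none). Each returns a list of dicts, best first, with "conf" (0 to 1); they miss things now and then, are a little off and sometimes report something else, mostly with a low value. They report only what shows in the picture. A call takes as long as a camera call. They do not tell look-alikes from the thing itself.
- search_frame(camera, thing): "at" ([x, y, z] in m, in the coordinates of the camera as it stood for that picture, good to about 4 mm: the middle of the surface that is visible of it).
- cut_out(camera, thing): "mask" (480x640 bool, what is visible of it).
- mark_of(camera, thing): "at" ([x, y, z] in m, in the coordinates of the camera as it stood for that picture, good to about 4 mm: a listed point, or the origin of a listed thing).
The state is a dict: "t": time; "q": joint angles; "dq": joint speeds; "effort": joint torques, N m; "tool_pos": TCP position; "tool_rot": TCP orientation; "contact_force": force on the tool from outside, world axes, zero at the start; "wrist_torque": the same for the moment, N m; "opening": finger opening in m.
Only numpy, scipy, OpenCV 4.12 (cv2) and the standard library are available. Lean on these libraries where they do the work, as an engineer would, in place of code of your own. Each camera call takes 0.05 s, during which the arm holds its last target. There are 200 camera calls.

## Working session

There is one attempt and no reset: what is moved stays moved. The work goes in short steps, Python scripts to look and compute and a tool call to move; the robot and the scene stay as the last step left them, time stands still between calls to the robot, and variables do not carry over. Pictures are saved under pics/ and viewed, about 12 in all and at most 16, crops included, and the job is handed in when it is done.

Besides the shell and the picture viewer there is one more tool, called in YAML: its name, and indented under it one key for each argument. arm_command: Moves the arm, as the interface text tells. Its arguments: {"type":"object","properties":{"plan":{"type":"array","items":{"type":"array","items":{"type":"array","items":{"type":"number"}}}},"squeeze":{"type":"number"}},"required":["plan"]}

```bash
mkdir -p pics
cat > h.py <<'E'
import numpy as np, cv2
from scipy.spatial.transform import Rotation as R
from station import ctrl, get_image, calibration, finish_job, search_frame, cut_out, mark_of
def c2w(cam, obs=None):
    c=calibration(cam)
    if cam!='wrist': return np.array(c['cam_to_world'])
    o=obs or ctrl.get_obs(); T=np.eye(4); T[:3,:3]=R.from_rotvec(o['tool_rot']).as_matrix(); T[:3,3]=o['tool_pos']
    return T@np.array(c['hand_eye'])
def w(cam,p,T=None):
    T=c2w(cam) if T is None else T
    return (T@np.append(p,1))[:3]
def px(cam,p):
    c=calibration(cam); return int(c['fx']*p[0]/p[2]+c['cx']),int(c['fy']*p[1]/p[2]+c['cy'])
def save(cam,name,crop=None,s=1):
    im=get_image(cam)[:,:,::-1]
    if crop: a,b,c,d=crop; im=im[b:d,a:c]
    cv2.imwrite('pics/'+name,cv2.resize(im,None,fx=s,fy=s,interpolation=cv2.INTER_CUBIC))
def pr(cam,things,fn=mark_of,n=1):
    for t in things:
        for r in fn(cam,t)[:n]:
            print(cam,t,round(r['conf'],2),np.round(w(cam,r['at']),4),px(cam,r['at']))
def pix2w(cam,u,v,z,T=None):
    c=calibration(cam);T=c2w(cam) if T is None else T
    d=T[:3,:3]@np.array([(u-c['cx'])/c['fx'],(v-c['cy'])/c['fy'],1]);o=T[:3,3]
    return o+d*(z-o[2])/d[2]
E
cat > a.py <<'E'
from h import *
o=ctrl.get_obs();print(o['t'],o['tool_pos'],o['tool_rot'],o['opening'])
print(np.round(R.from_rotvec(o['tool_rot']).as_matrix(),3))
for c in ('scene','top','wrist'):
    print(c,np.round(c2w(c),3).tolist(), calibration(c)['fx'])
    save(c,c+'0.png')
pr('top',['jar','jar_mouth','collar_tab','locked_mark','open_mark','lid','lid_handle','board','mug','egg_timer','shaker'])
pr('top',['biscuit0'],n=9)
pr('scene',['jar','jar_mouth','collar_tab','locked_mark','open_mark','lid_handle','board','mug'])
pr('scene',['biscuit0'],n=9)
E
python3 a.py
```

```text
0.0 [0.1506272  0.60592052 0.23005296] [ 0.18978273  1.56281111 -0.19298162] 0.08533824275740155
[[-0.001  0.241  0.97 ]
 [-0.002  0.97  -0.241]
 [-1.    -0.002 -0.   ]]
scene [[-0.546, -0.33, 0.77, -0.239], [-0.838, 0.207, -0.505, 0.586], [0.008, -0.921, -0.39, 0.533], [0.0, 0.0, 0.0, 1.0]] 509.1739178079836
top [[-0.009, -0.99, 0.143, 0.388], [-1.0, 0.007, -0.012, 0.105], [0.011, -0.143, -0.99, 1.123], [0.0, 0.0, 0.0, 1.0]] 501.71514742947716
wrist [[0.241, 0.923, 0.299, 0.073], [0.97, -0.229, -0.076, 0.624], [-0.002, 0.308, -0.951, 0.374], [0.0, 0.0, 0.0, 1.0]] 342.2662385433649
top jar 0.83 [ 0.5766 -0.0428  0.0008] (379, 227)
top jar_mouth 0.73 [ 0.578  -0.0465  0.1621] (391, 213)
top collar_tab 0.96 [0.5429 0.0137 0.1831] (362, 229)
top locked_mark 0.7 [ 0.553  -0.0011  0.1258] (366, 229)
top open_mark 0.55 [ 0.528  -0.0441  0.1276] (388, 241)
top lid 0.83 [ 0.5727 -0.0443  0.1622] (390, 215)
top lid_handle 0.72 [ 0.575  -0.0444  0.1936] (393, 211)
top board 0.65 [0.4031 0.2431 0.0048] (252, 305)
top mug 0.91 [ 0.7338 -0.0286 -0.002 ] (371, 161)
top egg_timer 0.63 [ 0.6597 -0.1
[... 649 characters left out ...]
-0.0041  0.1256] (340, 237)
scene open_mark 0.7 [ 0.5314 -0.0503  0.1274] (364, 235)
scene lid_handle 0.89 [ 0.5791 -0.0486  0.1861] (350, 202)
scene board 0.68 [0.4063 0.2412 0.0013] (272, 360)
scene mug 0.97 [ 0.7355 -0.0292 -0.0023] (303, 258)
scene biscuit0 0.9 [0.3355 0.2894 0.0102] (267, 388)
scene biscuit0 0.77 [0.3807 0.2328 0.0091] (284, 362)
scene biscuit0 0.77 [5.871e-01 1.629e-01 1.000e-04] (263, 304)
scene biscuit0 0.7 [0.43   0.2622 0.0084] (255, 353)
scene biscuit0 0.66 [0.4849 0.1901 0.0119] (276, 325)
scene biscuit0 0.64 [ 0.4107  0.046  -0.0024] (360, 327)
scene biscuit0 0.62 [ 7.346e-01 -2.910e-02 -1.000e-04] (303, 258)
scene biscuit0 0.59 [0.431  0.1748 0.0107] (298, 337)
```

Run:
```python
import cv2
a=cv2.imread('pics/top0.png')[140:380,200:460];cv2.imwrite('pics/t1.png',cv2.resize(a,None,fx=2.5,fy=2.5,interpolation=cv2.INTER_CUBIC))
```

```text
(no output)
```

View pics/scene0.png

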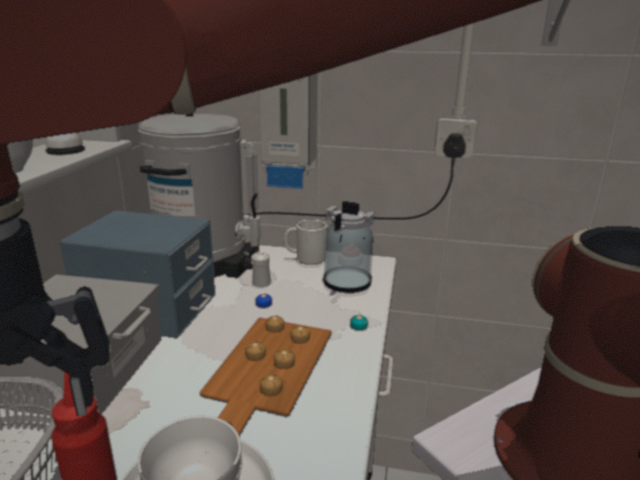

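View pics/t1.png

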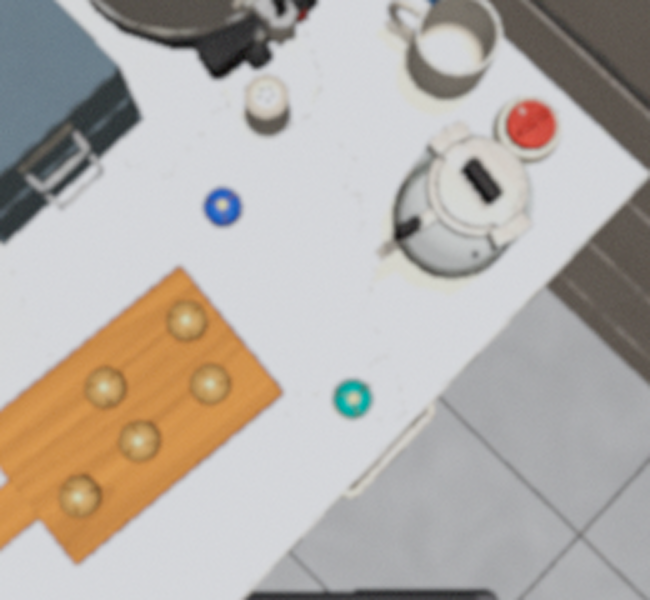

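The picture shows five brown biscuits on the board (scene px (276,325), (298,337), (255,353), (284,362), (267,388)). The blue one at (263,300) and the turquoise one at (360,327) lie off the board and are look-alikes. The tab is at the locked bar. I'll plan the first move above it.

```bash
cat > plan.py <<'E'
# usage: plan.py x y z yaw opening step  [x y z yaw opening step ...]  (m, deg of tool y in world, m, m per row)
import sys; from h import *
o=ctrl.get_obs(); M=R.from_rotvec(o['tool_rot']).as_matrix(); p=np.array(o['tool_pos'])
yaw=np.degrees(np.arctan2(M[1,1],M[0,1]))
print('t',round(o['t'],2),'p',np.round(p,4),'yaw',round(yaw,1),'xaxis',np.round(M[:,0],3),'F',np.round(o['contact_force'],1),'op',round(o['opening'],4))
def Rm(y): 
    c,s=np.cos(np.radians(y)),np.sin(np.radians(y)); return np.array([[0,c,s],[0,s,-c],[-1,0,0]])
a=list(map(float,sys.argv[1:])); rows=[]
M=M if len(sys.argv)>1 else M
first=True
for i in range(0,len(a),6):
    x,y,z,ty,op,st=a[i:i+6]; dy=(ty-yaw+180)%360-180
    n=max(1,int(np.ceil(max(np.linalg.norm(np.array([x,y,z])-p)/st,abs(dy)/6.5))))
    p0=p.copy();y0=yaw
    for k in range(1,n+1):
        t=p0+(np.array([x,y,z])-p0)*k/n; nyaw=y0+dy*k/n
        d=np.round(M.T@(t-p),3); tr=np.array([-round(nyaw-yaw,1),0,0])
        if first:
            e=R.from_matrix(M.T@Rm(nyaw)).as_rotvec(degrees=True); tr[1:]=np.round(e[1:],1); first=False
        p=p+M@d; yaw=yaw-tr[0]; M=Rm(yaw); rows.append([*d.tolist(),*tr.tolist(),op])
print(len(rows),'rows'); 
for i in range(0,len(rows),20): print('[['+','.join('['+','.join('%g'%(v+0) for v in r)+']' for r in rows[i:i+20])+']]')
E
python3 plan.py 0.51 0.04 0.27 31 0.05 0.037
```

```text
t 1.2 p [0.1509 0.6065 0.2313] yaw 76.0 xaxis [-0. -0. -1.] F [ 0.3 -0.3  0.6] op 0.0854
19 rows
[[[-0.002,-0.024,0.026,2.4,0,0,0.05],[-0.002,-0.024,0.026,2.3,0,0,0.05],[-0.002,-0.022,0.028,2.4,0,0,0.05],[-0.002,-0.021,0.028,2.4,0,0,0.05],[-0.002,-0.02,0.029,2.4,0,0,0.05],[-0.002,-0.018,0.03,2.3,0,0,0.05],[-0.002,-0.018,0.031,2.4,0,0,0.05],[-0.002,-0.016,0.031,2.4,0,0,0.05],[-0.002,-0.014,0.032,2.3,0,0,0.05],[-0.002,-0.014,0.033,2.4,0,0,0.05],[-0.002,-0.012,0.033,2.4,0,0,0.05],[-0.002,-0.011,0.034,2.3,0,0,0.05],[-0.002,-0.009,0.034,2.4,0,0,0.05],[-0.003,-0.008,0.034,2.4,0,0,0.05],[-0.002,-0.006,0.035,2.4,0,0,0.05],[-0.002,-0.005,0.035,2.3,0,0,0.05],[-0.002,-0.004,0.035,2.4,0,0,0.05],[-0.002,-0.002,0.035,2.4,0,0,0.05],[-0.002,0,0.036,2.3,0,0,0.05]]]
```

arm_command:
  plan:
    - [[-0.002,-0.024,0.026,2.4,0,0,0.05],[-0.002,-0.024,0.026,2.3,0,0,0.05],[-0.002,-0.022,0.028,2.4,0,0,0.05],[-0.002,-0.021,0.028,2.4,0,0,0.05],[-0.002,-0.02,0.029,2.4,0,0,0.05],[-0.002,-0.018,0.03,2.3,0,0,0.05],[-0.002,-0.018,0.031,2.4,0,0,0.05],[-0.002,-0.016,0.031,2.4,0,0,0.05],[-0.002,-0.014,0.032,2.3,0,0,0.05],[-0.002,-0.014,0.033,2.4,0,0,0.05],[-0.002,-0.012,0.033,2.4,0,0,0.05],[-0.002,-0.011,0.034,2.3,0,0,0.05],[-0.002,-0.009,0.034,2.4,0,0,0.05],[-0.003,-0.008,0.034,2.4,0,0,0.05],[-0.002,-0.006,0.035,2.4,0,0,0.05],[-0.002,-0.005,0.035,2.3,0,0,0.05],[-0.002,-0.004,0.035,2.4,0,0,0.05],[-0.002,-0.002,0.035,2.4,0,0,0.05],[0,0,0,0,0,0,0.05],[0,0,0,0,0,0,0.05]]

```text
t: 2.87
tool_pos: [0.4962, 0.0397, 0.272]
tool_rot: [0.802, 1.411, -0.79]
contact_force: [0.3, 0.6, -0.4]
opening: 0.05
```

```bash
python3 - <<'E'
from h import *
save('wrist','w1.png')
pr('wrist',['jar','jar_mouth','collar_tab','locked_mark','open_mark','lid','lid_handle'])
pr('wrist',['collar_tab','lid_handle'])
E
python3 plan.py
```

```text
wrist jar 0.74 [ 0.5748 -0.0486  0.0023] (335, 285)
wrist jar_mouth 0.38 [ 0.5516 -0.0026  0.1267] (347, 293)
wrist collar_tab 0.78 [0.5427 0.0086 0.1833] (351, 311)
wrist locked_mark 0.57 [0.5511 0.0013 0.128 ] (348, 291)
wrist open_mark 0.64 [ 0.5289 -0.0446  0.1262] (303, 316)
wrist lid 0.67 [ 0.5778 -0.0373  0.1614] (353, 356)
wrist lid_handle 0.86 [ 0.5761 -0.0471  0.1921] (348, 388)
wrist collar_tab 0.78 [0.5429 0.0084 0.1834] (351, 311)
wrist lid_handle 0.86 [ 0.5763 -0.0475  0.1922] (348, 388)
t 3.37 p [0.4956 0.0415 0.272 ] yaw 31.6 xaxis [ 0.011  0.002 -1.   ] F [0.6 0.2 0.1] op 0.0501
0 rows
```

View pics/w1.png

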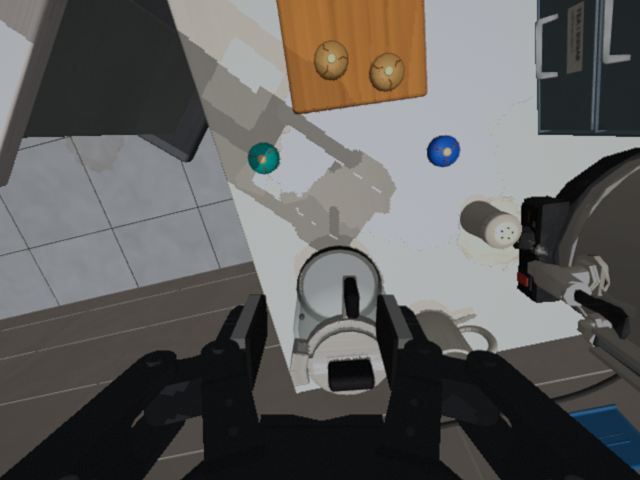

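The wrist view shows the tab at px (351,311), the bar handle at (348,388), and the hooks at the two ends of the handle line. That agrees with the networks' readings.

```bash
python3 plan.py 0.542 0.011 0.22 30.5 0.05 0.02  0.542 0.011 0.165 30.5 0.05 0.014
```

```text
t 3.37 p [0.4956 0.0415 0.272 ] yaw 31.6 xaxis [ 0.011  0.002 -1.   ] F [0.6 0.2 0.1] op 0.0501
8 rows
[[[0.013,0.006,0.013,0.3,0.3,-0.6,0.05],[0.013,0.006,0.012,0.3,0,0,0.05],[0.013,0.006,0.013,0.2,0,0,0.05],[0.013,0.006,0.012,0.3,0,0,0.05],[0.014,0,0,0,0,0,0.05],[0.014,0,0,0,0,0,0.05],[0.013,0,0,0,0,0,0.05],[0.014,0,0,0,0,0,0.05]]]
```

arm_command:
  plan:
    - [[0.013,0.006,0.013,0.3,0.3,-0.6,0.05],[0.013,0.006,0.012,0.3,0,0,0.05],[0.013,0.006,0.013,0.2,0,0,0.05],[0.013,0.006,0.012,0.3,0,0,0.05],[0,0,0,0,0,0,0.05],[0.014,0,0,0,0,0,0.05],[0.014,0,0,0,0,0,0.05],[0.013,0,0,0,0,0,0.05],[0.014,0,0,0,0,0,0.05],[0,0,0,0,0,0,0.05],[0,0,0,0,0,0,0.05]]

```text
t: 4.28
tool_pos: [0.5438, 0.0145, 0.164]
tool_rot: [0.806, 1.414, -0.8]
contact_force: [-0.3, -0.9, 0.4]
opening: 0.05
```

```bash
python3 - <<'E'
from h import *
pr('wrist',['collar_tab','lid_handle','jar','locked_mark'])
E
python3 plan.py
```

```text
wrist collar_tab 0.78 [ 0.5899 -0.0194  0.075 ] (351, 311)
wrist lid_handle 0.86 [ 0.6231 -0.0757  0.0843] (348, 388)
wrist jar 0.74 [ 0.6214 -0.0763 -0.1048] (335, 285)
wrist locked_mark 0.57 [ 0.5994 -0.0274  0.0214] (348, 291)
t 4.48 p [0.5447 0.0142 0.1653] yaw 30.9 xaxis [ 0.007  0.001 -1.   ] F [-0.1 -0.9  0.2] op 0.0503
0 rows
```

arm_command:
  plan:
    - [[0.008,-0.003,0.001,0,0,-0.4,0.05],[0,0,0,0,0,0,0.0],[0,0,0,0,0,0,0.0],[0,0,0,0,0,0,0.0],[0,0,0,0,0,0,0.0],[0,0,0,0,0,0,0.0]]
  squeeze: 25

```text
t: 4.98
tool_pos: [0.5432, 0.0109, 0.1594]
tool_rot: [0.8, 1.413, -0.805]
contact_force: [0.5, 0.4, -1.2]
opening: 0.0095
```

```bash
python3 plan.py
```

```text
t 4.98 p [0.5432 0.0109 0.1594] yaw 30.9 xaxis [ 0.003 -0.005 -1.   ] F [ 0.5  0.4 -1.2] op 0.0095
0 rows
```

arm_command:
  plan:
    - [[0,-0.0035,0.0001,-3,0,0,0],[0,-0.0035,0.0001,-3,0,0,0],[0,-0.0035,0.0001,-3,0,0,0],[0,-0.0035,0.0001,-3,0,0,0],[0,-0.0035,0.0001,-3,0,0,0],[0,-0.0035,0.0001,-3,0,0,0],[0,-0.0035,0.0001,-3,0,0,0],[0,-0.0035,0.0001,-3,0,0,0],[0,-0.0035,0.0001,-3,0,0,0],[0,-0.0035,0.0001,-3,0,0,0]]

```text
t: 5.82
tool_pos: [0.5193, -0.0143, 0.1593]
tool_rot: [0.383, 1.531, -0.383]
contact_force: [-0.9, -0.5, -0.7]
opening: 0.0095
```

```bash
python3 plan.py
```

```text
t 5.82 p [ 0.5193 -0.0143  0.1593] yaw 62.0 xaxis [ 0.006 -0.002 -1.   ] F [-0.9 -0.5 -0.7] op 0.0095
0 rows
```

arm_command:
  plan:
    - [[0,-0.0035,0.0001,-3,0,0,0],[0,-0.0035,0.0001,-3,0,0,0],[0,-0.0035,0.0001,-3,0,0,0],[0,-0.0035,0.0001,-3,0,0,0],[0,-0.0035,0.0001,-3,0,0,0],[0,-0.0035,0.0001,-3,0,0,0],[0,-0.0035,0.0001,-3,0,0,0],[0,-0.0035,0.0001,-3,0,0,0],[0,-0.003,0.0001,-2.5,0,0,0]]

```text
t: 6.57
tool_pos: [0.5115, -0.0449, 0.1593]
tool_rot: [0.008, 1.563, -0.006]
contact_force: [-0.4, 0.7, -0.1]
opening: 0.0096
```

```bash
python3 plan.py
```

```text
t 6.57 p [ 0.5115 -0.0449  0.1593] yaw 89.5 xaxis [ 0.007  0.002 -1.   ] F [-0.4  0.7 -0.1] op 0.0096
0 rows
```

Almost at the stop; push on gently until it is felt.

arm_command:
  plan:
    - [[0,-0.002,0,-1.5,0,0,0],[0,-0.002,0,-1,0,0,0],[0,-0.002,0,0,0,0,0],[0,-0.002,0,0,0,0,0]]

```text
t: 6.9
tool_pos: [0.5116, -0.0475, 0.1593]
tool_rot: [-0.014, 1.563, 0.041]
contact_force: [-0.6, 9.5, 0.9]
opening: 0.0093
```

```bash
python3 plan.py
```

```text
t 6.9 p [ 0.5116 -0.0475  0.1593] yaw 92.0 xaxis [ 0.007  0.017 -1.   ] F [-0.6  9.5  0.9] op 0.0093
0 rows
```

arm_command:
  plan:
    - [[0,0.001,0,0,0,0,0.045],[0,0,0,0,0,0,0.045],[0,0,0,0,0,0,0.045],[0,0,0,0,0,0,0.045],[-0.02,0,0,0,0,0,0.045],[-0.02,0,0,0,0,0,0.045],[-0.02,0,0,0,0,0,0.045],[-0.02,0,0,0,0,0,0.045]]

```text
t: 7.57
tool_pos: [0.5083, -0.0476, 0.2357]
tool_rot: [-0.013, 1.573, 0.042]
contact_force: [-0.1, -0.8, -0.3]
opening: 0.0451
```

```bash
sed -i 's/^    for t in things:/    get_image(cam)\n    for t in things:/' h.py
python3 - <<'E'
from h import *
pr('top',['collar_tab','lid_handle','open_mark'])
pr('scene',['collar_tab','lid_handle'])
pr('wrist',['collar_tab','lid_handle','jar'])
E
python3 plan.py 0.577 -0.046 0.23 121 0.045 0.03; python3 plan.py 0.577 -0.046 0.23 121 0.045 0.03 0.577 -0.046 0.17 121 0.045 0.02|tail -1
```

```text
top lid_handle 0.67 [ 0.5785 -0.0429  0.1926] (392, 209)
top open_mark 0.71 [ 0.5297 -0.0473  0.124 ] (389, 240)
scene collar_tab 0.91 [ 0.5118 -0.048   0.1817] (370, 213)
scene lid_handle 0.63 [ 0.5781 -0.0455  0.1854] (349, 203)
wrist collar_tab 0.67 [ 0.5112 -0.0512  0.1857] (314, 274)
wrist lid_handle 0.65 [ 0.5773 -0.0506  0.1926] (312, 372)
wrist jar 0.81 [ 0.5744 -0.046   0.0014] (317, 261)
t 8.12 p [ 0.5081 -0.0473  0.2341] yaw 92.0 xaxis [-0.004  0.019 -1.   ] F [-0.2  0.7  0.3] op 0.0449
5 rows
[[[0.001,0,0.014,-5.8,-0.1,-1.1,0.045],[0.001,-0.002,0.013,-5.8,0,0,0.045],[0,-0.003,0.014,-5.8,0,0,0.045],[0.001,-0.004,0.013,-5.8,0,0,0.045],[0.001,-0.006,0.013,-5.8,0,0,0.045]]]
[[[0.001,0,0.014,-5.8,-0.1,-1.1,0.045],[0.001,-0.002,0.013,-5.8,0,0,0.045],[0,-0.003,0.014,-5.8,0,0,0.045],[0.001,-0.004,0.013,-5.8,0,0,0.045],[0.001,-0.006,0.013,-5.8,0,0,0.045],[0.015,0,0,0,0,0,0.045],[0.015,0,0,0,0,0,0.045],[0.015,0,0,0,0,0,0.045],[0.015,0,0,0,0,0,0.045]]]
```

arm_command:
  plan:
    - [[0.001,0,0.014,-5.8,-0.1,-1.1,0.045],[0.001,-0.002,0.013,-5.8,0,0,0.045],[0,-0.003,0.014,-5.8,0,0,0.045],[0.001,-0.004,0.013,-5.8,0,0,0.045],[0.001,-0.006,0.013,-5.8,0,0,0.045],[0,0,0,0,0,0,0.045]]

```text
t: 8.62
tool_pos: [0.5789, -0.0453, 0.2271]
tool_rot: [-0.443, 1.528, 0.443]
contact_force: [-0.5, 0.3, 0.2]
opening: 0.0452
```

```bash
python3 plan.py 0.5775 -0.0465 0.20 121 0.045 0.02 0.5775 -0.0465 0.17 121 0.045 0.01
```

```text
t 8.62 p [ 0.5789 -0.0453  0.2271] yaw 122.4 xaxis [-0.003 -0.001 -1.   ] F [-0.5  0.3  0.2] op 0.0452
6 rows
[[[0.014,0,-0.001,0.7,-0.2,-0.1,0.045],[0.013,0,-0.001,0.7,0,0,0.045],[0.008,0,0,0,0,0,0.045],[0.007,0,0,0,0,0,0.045],[0.008,0,0,0,0,0,0.045],[0.007,0,0,0,0,0,0.045]]]
```

arm_command:
  plan:
    - [[0.014,0,-0.001,0.7,-0.2,-0.1,0.045],[0.013,0,-0.001,0.7,0,0,0.045],[0.008,0,0,0,0,0,0.045],[0.007,0,0,0,0,0,0.045],[0.008,0,0,0,0,0,0.045],[0.005,0,0,0,0,0,0.045],[0,0,0,0,0,0,0.0],[0,0,0,0,0,0,0.0],[0,0,0,0,0,0,0.0],[0,0,0,0,0,0,0.0],[0,0,0,0,0,0,0.0]]
  squeeze: 40

```text
t: 9.53
tool_pos: [0.575, -0.0463, 0.1674]
tool_rot: [-0.416, 1.533, 0.417]
contact_force: [-0.5, -0.3, -0.6]
opening: 0.0131
```

```bash
python3 plan.py
```

```text
t 9.53 p [ 0.575  -0.0463  0.1674] yaw 120.4 xaxis [-0.002  0.    -1.   ] F [-0.5 -0.3 -0.6] op 0.0131
0 rows
```

```bash
python3 plan.py 0.575 -0.0463 0.21 120.4 0 0.012 0.575 -0.0463 0.24 120.4 0 0.025 0.51 0.09 0.2 120.4 0 0.03  0.51 0.09 0.05 120.4 0 0.03
```

```text
t 9.53 p [ 0.575  -0.0463  0.1674] yaw 120.4 xaxis [-0.002  0.    -1.   ] F [-0.5 -0.3 -0.6] op 0.0131
18 rows
[[[-0.011,0,0,0,-0.1,-0.1,0],[-0.01,0,0,0,0,0,0],[-0.011,0,0,0,0,0,0],[-0.011,0,0,0,0,0,0],[-0.015,0,0,0,0,0,0],[-0.015,0,0,0,0,0,0],[0.007,0.025,0.002,0,0,0,0],[0.006,0.025,0.002,0,0,0,0],[0.007,0.025,0.002,0,0,0,0],[0.007,0.025,0.003,0,0,0,0],[0.007,0.025,0.002,0,0,0,0],[0.006,0.025,0.002,0,0,0,0],[0.025,0,0,0,0,0,0],[0.025,0,0,0,0,0,0],[0.025,0,0,0,0,0,0],[0.025,0,0,0,0,0,0],[0.025,0,0,0,0,0,0],[0.025,0,0,0,0,0,0]]]
```

arm_command:
  plan:
    - [[-0.011,0,0,0,-0.1,-0.1,0],[-0.01,0,0,0,0,0,0],[-0.011,0,0,0,0,0,0],[-0.011,0,0,0,0,0,0],[-0.015,0,0,0,0,0,0],[-0.015,0,0,0,0,0,0],[0.004,0.025,0.002,0,0,0,0],[0.004,0.025,0.002,0,0,0,0],[0.007,0.025,0.002,0,0,0,0],[0.007,0.025,0.003,0,0,0,0],[0.007,0.025,0.002,0,0,0,0],[0.006,0.025,0.002,0,0,0,0],[0.025,0,0,0,0,0,0],[0.025,0,0,0,0,0,0],[0.025,0,0,0,0,0,0],[0.025,0,0,0,0,0,0],[0.025,0,0,0,0,0,0],[0.02,0,0,0,0,0,0],[0,0,0,0,0,0,0]]

```text
t: 11.12
tool_pos: [0.5248, 0.096, 0.0921]
tool_rot: [-0.424, 1.487, 0.403]
contact_force: [-1.1, -0.1, -2.0]
opening: 0.0135
```

```bash
python3 plan.py 0.51 0.09 0.026 120.4 0 0.012 0.51 0.09 0.019 120.4 0 0.003
```

```text
t 11.12 p [0.5248 0.096  0.0921] yaw 120.4 xaxis [ 0.045 -0.001 -0.999] F [-1.1 -0.1 -2. ] op 0.0135
9 rows
[[[0.011,0.001,-0.003,0,2.2,1.4,0],[0.011,0,-0.003,0,0,0,0],[0.011,0,-0.002,0,0,0,0],[0.011,0.001,-0.003,0,0,0,0],[0.011,0,-0.003,0,0,0,0],[0.011,0.001,-0.002,0,0,0,0],[0.002,0,0,0,0,0,0],[0.003,0,0,0,0,0,0],[0.002,0,0,0,0,0,0]]]
```

arm_command:
  plan:
    - [[0.011,0.001,-0.003,0,2.2,1.4,0],[0.011,0,-0.003,0,0,0,0],[0.011,0,-0.002,0,0,0,0],[0.011,0.001,-0.003,0,0,0,0],[0.011,0,-0.003,0,0,0,0],[0,0,0,0,0,0,0]]

```text
t: 11.62
tool_pos: [0.5165, 0.0905, 0.0416]
tool_rot: [-0.417, 1.519, 0.414]
contact_force: [-1.1, -0.0, -1.4]
opening: 0.0132
```

```bash
python3 plan.py 0.51 0.09 0.021 120.4 0 0.004
```

```text
t 11.62 p [0.5165 0.0905 0.0416] yaw 120.4 xaxis [ 0.011  0.001 -1.   ] F [-1.1 -0.  -1.4] op 0.0132
6 rows
[[[0.003,0,-0.001,0,0.6,0.3,0],[0.004,0.001,-0.001,0,0,0,0],[0.003,0,-0.001,0,0,0,0],[0.004,0.001,-0.001,0,0,0,0],[0.003,0,-0.001,0,0,0,0],[0.004,0.001,-0.001,0,0,0,0]]]
```

arm_command:
  plan:
    - [[0.004,0,0,0,0.6,0.3,0],[0.005,0,0,0,0,0,0],[0.005,0,0,0,0,0,0],[0.004,0,0,0,0,0,0],[0.003,0,0,0,0,0,0],[0,0,0,0,0,0,0]]

```text
t: 12.12
tool_pos: [0.5174, 0.0905, 0.0197]
tool_rot: [-0.416, 1.529, 0.416]
contact_force: [0.2, -0.4, -0.9]
opening: 0.0131
```

```bash
python3 plan.py
```

```text
t 12.12 p [0.5174 0.0905 0.0197] yaw 120.4 xaxis [ 0.001  0.    -1.   ] F [ 0.2 -0.4 -0.9] op 0.0131
0 rows
```

arm_command:
  plan:
    - [[0.002,0,0,0,0,0,0],[0,0,0,0,0,0,0],[0,0,0,0,0,0,0.045],[0,0,0,0,0,0,0.045],[0,0,0,0,0,0,0.045],[0,0,0,0,0,0,0.045],[0,0,0,0,0,0,0.045],[-0.02,0,0,0,0,0,0.045],[-0.025,0,0,0,0,0,0.045],[-0.03,0,0,0,0,0,0.045],[-0.03,0,0,0,0,0,0.045],[-0.03,0,0,0,0,0,0.045],[-0.03,0,0,0,0,0,0.06]]

```text
t: 13.2
tool_pos: [0.512, 0.0903, 0.1812]
tool_rot: [-0.414, 1.545, 0.42]
contact_force: [0.3, -0.2, -0.1]
opening: 0.0558
```

```bash
python3 - <<'E'
from h import *
pr('wrist',['lid_handle','lid'])
pr('top',['biscuit0'],n=9)
pr('scene',['biscuit0'],n=9)
pr('top',['lid_handle'])
E
python3 plan.py
```

```text
wrist lid_handle 0.77 [0.526  0.0905 0.0484] (315, 238)
wrist lid 0.93 [0.5243 0.0963 0.0175] (321, 233)
top biscuit0 0.75 [0.487  0.1946 0.0102] (273, 267)
top biscuit0 0.64 [0.4322 0.2657 0.0114] (241, 292)
top biscuit0 0.62 [0.3832 0.2326 0.0076] (256, 314)
top biscuit0 0.55 [0.3323 0.2832 0.0131] (232, 338)
top biscuit0 0.5 [0.4263 0.1719 0.0101] (284, 295)
scene biscuit0 0.86 [0.3328 0.288  0.0103] (269, 389)
scene biscuit0 0.85 [0.4307 0.1729 0.0146] (299, 335)
scene biscuit0 0.8 [0.3812 0.2297 0.0064] (286, 363)
scene biscuit0 0.78 [0.5884 0.1624 0.0022] (263, 302)
scene biscuit0 0.76 [0.4296 0.2627 0.0053] (255, 355)
scene biscuit0 0.62 [ 0.4125  0.0446 -0.0015] (360, 326)
scene biscuit0 0.55 [0.4859 0.1914 0.0116] (275, 325)
scene biscuit0 0.22 [ 4.072e-01  2.384e-01 -3.000e-04] (274, 360)
top lid_handle 0.7 [0.4307 0.2658 0.0117] (241, 293)
t 13.65 p [0.5114 0.0903 0.178 ] yaw 120.4 xaxis [-0.018 -0.    -1.   ] F [ 0.3  0.1 -0.4] op 0.0599
0 rows
```

```bash
python3 plan.py 0.4865 0.193 0.12 60 0.054 0.03
```

```text
t 13.65 p [0.5114 0.0903 0.178 ] yaw 120.4 xaxis [-0.018 -0.    -1.   ] F [ 0.3  0.1 -0.4] op 0.0599
10 rows
[[[0.006,0.01,0.003,6,-0.9,-0.4,0.054],[0.006,0.01,0.002,6.1,0,0,0.054],[0.005,0.011,0.001,6,0,0,0.054],[0.006,0.011,0,6.1,0,0,0.054],[0.006,0.01,-0.002,6,0,0,0.054],[0.006,0.01,-0.002,6.1,0,0,0.054],[0.006,0.01,-0.004,6,0,0,0.054],[0.005,0.01,-0.004,6,0,0,0.054],[0.006,0.009,-0.006,6.1,0,0,0.054],[0.006,0.008,-0.006,6,0,0,0.054]]]
```

arm_command:
  plan:
    - [[0.006,0.01,0.003,6,-0.9,-0.4,0.054],[0.006,0.01,0.002,6.1,0,0,0.054],[0.005,0.011,0.001,6,0,0,0.054],[0.006,0.011,0,6.1,0,0,0.054],[0.006,0.01,-0.002,6,0,0,0.054],[0.006,0.01,-0.002,6.1,0,0,0.054],[0.006,0.01,-0.004,6,0,0,0.054],[0.005,0.01,-0.004,6,0,0,0.054],[0.006,0.009,-0.006,6.1,0,0,0.054],[0.006,0.008,-0.006,6,0,0,0.054],[0,0,0,0,0,0,0.054]]

```text
t: 14.57
tool_pos: [0.4803, 0.1955, 0.104]
tool_rot: [0.446, 1.543, -0.462]
contact_force: [-1.1, -0.4, -1.2]
opening: 0.0539
```

```bash
python3 - <<'E'
from h import *
save('wrist','w2.png')
pr('wrist',['biscuit0'],n=6); pr('wrist',['lid_handle'])
E
python3 plan.py 0.4865 0.193 0.05 60 0.052 0.02 0.4865 0.193 0.013 60 0.052 0.01
```

```text
wrist biscuit0 0.91 [0.4916 0.1912 0.016 ] (328, 260)
wrist biscuit0 0.7 [0.4328 0.1707 0.0125] (258, 207)
wrist biscuit0 0.68 [0.4273 0.2654 0.0119] (370, 124)
wrist biscuit0 0.67 [ 0.5884  0.1576 -0.0008] (355, 362)
wrist biscuit0 0.61 [0.3835 0.2304 0.0152] (288, 94)
wrist biscuit0 0.61 [0.4127 0.0459 0.0022] (118, 268)
t 14.82 p [0.4827 0.1942 0.1069] yaw 57.0 xaxis [-0.017 -0.003 -1.   ] F [ 0.2 -0.2  0.6] op 0.054
7 rows
[[[0.019,0.001,0.002,-1,-0.7,0.7,0.052],[0.019,0,0.001,-1,0,0,0.052],[0.019,0,0.001,-1,0,0,0.052],[0.009,0,0,0,0,0,0.052],[0.009,0,0,0,0,0,0.052],[0.01,0,0,0,0,0,0.052],[0.009,0,0,0,0,0,0.052]]]
```

View pics/w2.png

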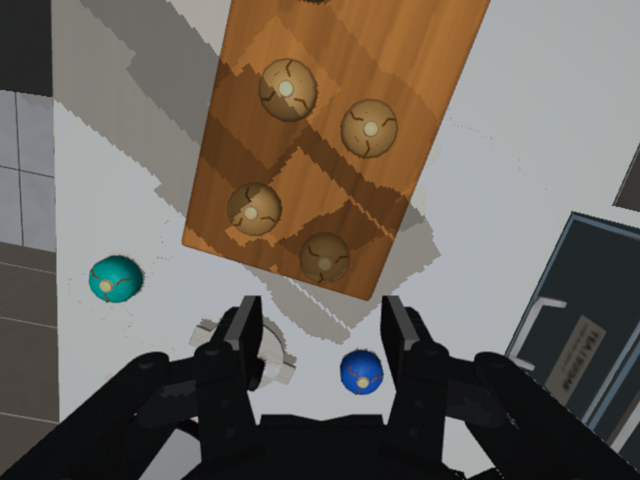

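The wrist view shows the nearest brown biscuit at (326,258), on the board and brown; blue is at (361,372) and turquoise at (117,278), both off the board. This is the biscuit to take.

arm_command:
  plan:
    - [[0.019,-0.002,0.003,-1,-0.7,0.7,0.052],[0.019,0,0.003,-1,0,0,0.052],[0.019,0,0.001,-1,0,0,0.052],[0.01,0,0,0,0,0,0.052],[0.01,0,0,0,0,0,0.052],[0.009,0,0,0,0,0,0.052],[0,0,0,0,0,0,0.052]]

```text
t: 15.4
tool_pos: [0.4939, 0.1867, 0.0236]
tool_rot: [0.413, 1.52, -0.403]
contact_force: [-1.0, 0.1, -1.4]
opening: 0.052
```

```bash
python3 plan.py 0.489 0.192 0.0125 60 0.052 0.008
```

```text
t 15.4 p [0.4939 0.1867 0.0236] yaw 60.1 xaxis [ 0.013  0.003 -1.   ] F [-1.   0.1 -1.4] op 0.052
2 rows
[[[0.006,0.001,-0.003,0.1,0.6,-0.5,0.052],[0.005,0.001,-0.004,0,0,0,0.052]]]
```

arm_command:
  plan:
    - [[0.006,0.001,-0.003,0,0.6,-0.5,0.052],[0.005,0.001,-0.003,0,0,0,0.052],[0,0,0,0,0,0,0.052],[0,0,0,0,0,0,0.0],[0,0,0,0,0,0,0.0],[0,0,0,0,0,0,0.0],[0,0,0,0,0,0,0.0]]
  squeeze: 25

```text
t: 15.98
tool_pos: [0.4918, 0.1929, 0.0145]
tool_rot: [0.41, 1.529, -0.406]
contact_force: [0.8, -0.1, -0.2]
opening: 0.0342
```

```bash
python3 plan.py 0.489 0.19 0.10 60 0 0.025 0.489 0.18 0.22 55 0 0.03 0.577 -0.046 0.22 15 0 0.028
```

```text
t 15.98 p [0.4918 0.1929 0.0145] yaw 60.2 xaxis [ 0.003  0.002 -1.   ] F [ 0.8 -0.1 -0.2] op 0.0342
18 rows
[[[-0.021,-0.001,0,0,0.1,-0.2,0],[-0.022,-0.001,0,0.1,0,0,0],[-0.021,-0.001,-0.001,0,0,0,0],[-0.021,-0.001,0,0.1,0,0,0],[-0.024,-0.002,0.001,1,0,0,0],[-0.024,-0.001,0.001,1,0,0,0],[-0.024,-0.002,0.001,1,0,0,0],[-0.024,-0.002,0.001,1,0,0,0],[-0.024,-0.001,0.001,1,0,0,0],[0,-0.015,0.022,4.4,0,0,0],[0,-0.013,0.024,4.5,0,0,0],[0,-0.012,0.025,4.4,0,0,0],[0,-0.009,0.025,4.5,0,0,0],[0,-0.007,0.026,4.4,0,0,0],[0,-0.006,0.026,4.5,0,0,0],[0,-0.003,0.027,4.4,0,0,0],[0,-0.001,0.027,4.4,0,0,0],[0,0.001,0.027,4.5,0,0,0]]]
```

arm_command:
  plan:
    - [[-0.021,-0.001,0,0,0.1,-0.2,0],[-0.022,-0.001,0,0.1,0,0,0],[-0.021,-0.001,-0.001,0,0,0,0],[-0.021,-0.001,0,0.1,0,0,0],[-0.024,-0.002,0.001,1,0,0,0],[-0.024,-0.001,0.001,1,0,0,0],[-0.024,-0.002,0.001,1,0,0,0],[-0.024,-0.002,0.001,1,0,0,0],[-0.024,-0.001,0.001,1,0,0,0],[0,-0.015,0.022,4.4,0,0,0],[0,-0.013,0.024,4.5,0,0,0],[0,-0.012,0.025,4.4,0,0,0],[0,-0.009,0.025,4.5,0,0,0],[0,-0.007,0.026,4.4,0,0,0],[0,-0.006,0.026,4.5,0,0,0],[0,-0.003,0.027,4.4,0,0,0],[0,-0.001,0.027,4.4,0,0,0],[0,0.001,0.027,4.5,0,0,0],[0,0,0,0,0,0,0]]

```text
t: 17.57
tool_pos: [0.5767, -0.0574, 0.2366]
tool_rot: [1.044, 1.298, -1.034]
contact_force: [0.2, 0.0, -0.6]
opening: 0.034
```

```bash
python3 - <<'E'
from h import *
save('wrist','w3.png')
pr('wrist',['biscuit0'],n=3); pr('wrist',['jar_mouth','collar_tab'])
pr('top',['jar_mouth']);pr('scene',['jar_mouth'])
E
python3 plan.py 0.577 -0.046 0.168 15 0 0.015
```

```text
wrist biscuit0 0.84 [ 0.5768 -0.051   0.239 ] (326, 304)
wrist biscuit0 0.6 [0.4141 0.0503 0.0008] (185, 67)
wrist jar_mouth 0.89 [ 0.5757 -0.0454  0.1617] (324, 242)
wrist collar_tab 0.64 [ 0.5114 -0.0483  0.1864] (217, 236)
top jar_mouth 0.56 [ 0.5812 -0.0455  0.163 ] (391, 211)
scene jar_mouth 0.58 [ 0.5799 -0.0435  0.163 ] (348, 213)
t 18.07 p [ 0.5757 -0.0526  0.2365] yaw 13.4 xaxis [ 0.011  0.    -1.   ] F [0.4 0.4 0.2] op 0.0343
5 rows
[[[0.014,0,-0.001,-0.3,0.1,-0.6,0],[0.013,0.001,-0.001,-0.3,0,0,0],[0.014,0.001,-0.002,-0.3,0,0,0],[0.014,0,-0.001,-0.3,0,0,0],[0.014,0.001,-0.001,-0.4,0,0,0]]]
```

View pics/w3.png

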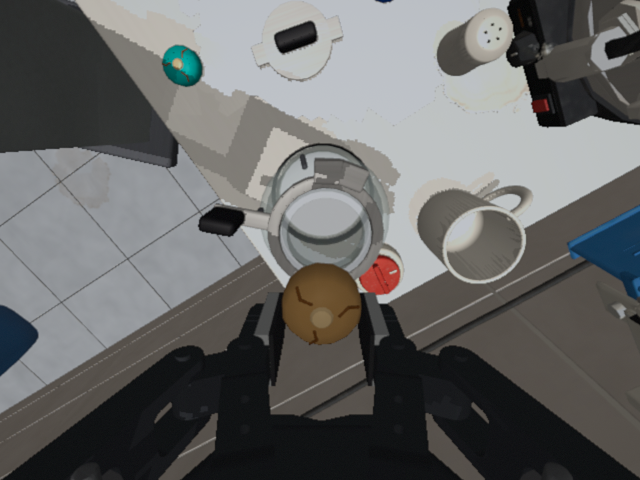

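The biscuit is held level at (322,303). The jar mouth is open at (326,232), the lid stands upright at (297,38), and the tab is on the open side at (222,220).

arm_command:
  plan:
    - [[0.014,0,-0.001,-0.3,0.1,-0.6,0],[0.013,0.001,-0.002,-0.3,0,0,0],[0.014,0.001,-0.002,-0.3,0,0,0],[0.014,0,-0.001,-0.3,0,0,0],[0.012,0,-0.001,0,0,0,0],[0,0,0,0,0,0,0]]

```text
t: 18.57
tool_pos: [0.5752, -0.0428, 0.1618]
tool_rot: [1.014, 1.323, -1.017]
contact_force: [-0.5, -0.2, -0.4]
opening: 0.0338
```

```bash
python3 plan.py 0.577 -0.046 0.167 15 0 0.015
```

```text
t 18.57 p [ 0.5752 -0.0428  0.1618] yaw 14.9 xaxis [-0.002 -0.    -1.   ] F [-0.5 -0.2 -0.4] op 0.0338
1 rows
[[[-0.005,0.001,0.004,-0.1,0,0.1,0]]]
```

arm_command:
  plan:
    - [[-0.004,0.001,0.003,0,0,0,0],[0,0,0,0,0,0,0],[0,0,0,0,0,0,0.05],[0,0,0,0,0,0,0.05],[0,0,0,0,0,0,0.05],[0,0,0,0,0,0,0.05],[-0.02,0,0,0,0,0,0.05],[-0.025,0,0,0,0,0,0.05],[-0.02,0,0,0,0,0,0.05],[0,0,0,0,0,0,0.05]]

```text
t: 19.4
tool_pos: [0.5772, -0.0458, 0.2339]
tool_rot: [1.014, 1.324, -1.017]
contact_force: [-0.1, 0.2, 1.5]
opening: 0.0498
```

```bash
python3 - <<'E'
from h import *
save('wrist','w4.png')
pr('wrist',['biscuit0'],n=4)
pr('top',['biscuit0'],n=9)
pr('scene',['biscuit0'],n=9)
E
python3 plan.py 0.429 0.172 0.15 0 0.052 0.028  0.429 0.172 0.06 0 0.052 0.02
```

```text
wrist biscuit0 0.72 [ 0.4084  0.0487 -0.0033] (187, 73)
top biscuit0 0.72 [0.3343 0.2812 0.0079] (233, 337)
top biscuit0 0.68 [ 0.4176  0.0506 -0.0005] (339, 298)
top biscuit0 0.67 [0.4322 0.2645 0.0109] (242, 292)
top biscuit0 0.66 [ 0.5913  0.162  -0.001 ] (288, 222)
top biscuit0 0.61 [0.378  0.2338 0.0073] (255, 317)
top biscuit0 0.6 [0.4278 0.1727 0.011 ] (283, 294)
top biscuit0 0.57 [ 0.582  -0.0449  0.159 ] (390, 211)
scene biscuit0 0.87 [0.3389 0.288  0.0104] (267, 387)
scene biscuit0 0.85 [0.4297 0.1744 0.013 ] (298, 336)
scene biscuit0 0.79 [ 0.4142  0.0444 -0.004 ] (360, 327)
scene biscuit0 0.71 [0.5888 0.1644 0.002 ] (262, 303)
scene biscuit0 0.64 [0.3791 0.2312 0.0065] (285, 364)
scene biscuit0 0.63 [0.4296 0.2615 0.0111] (255, 352)
t 19.75 p [ 0.574  -0.0452  0.2266] yaw 14.9 xaxis [-0.014  0.002 -1.   ] F [0.  0.1 0.6] op 0.0502
15 rows
[[[0.008,-0.008,-0.025,1.5,-0.3,0.8,0.052],[0.008,-0.009,-0.024,1.5,0,0,0.052],[0.007,-0.01,-0.024,1.5,0,0,0.052],[0.008,-0.01,-0.024,1.5,0,0,0.052],[0.008,-0.011,-0.024,1.5,0,0,0.052],[0.007,-0.012,-0.023,1.4,0,0,0.052],[0.008,-0.012,-0.024,1.5,0,0,0.052],[0.008,-0.013,-0.022,1.5,0,0,0.052],[0.007,-0.013,-0.023,1.5,0,0,0.052],[0.008,-0.014,-0.022,1.5,0,0,0.052],[0.018,0,0,0,0,0,0.052],[0.018,0,0,0,0,0,0.052],[0.018,0,0,0,0,0,0.052],[0.018,0,0,0,0,0,0.052],[0.018,0,0,0,0,0,0.052]]]
```

View pics/w4.png

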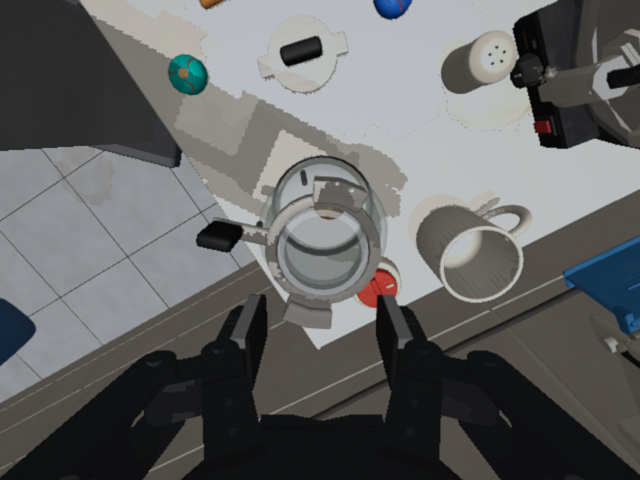

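The mouth ring at (325,245) is empty. A brown edge at (325,212) suggests the biscuit is on the jar floor behind the hook. Next biscuit.

arm_command:
  plan:
    - [[0.004,-0.008,-0.025,1.5,-0.3,0.8,0.052],[0.004,-0.009,-0.024,1.5,0,0,0.052],[0.007,-0.01,-0.024,1.5,0,0,0.052],[0.008,-0.01,-0.024,1.5,0,0,0.052],[0.008,-0.011,-0.024,1.5,0,0,0.052],[0.007,-0.012,-0.023,1.4,0,0,0.052],[0.008,-0.012,-0.024,1.5,0,0,0.052],[0.008,-0.013,-0.022,1.5,0,0,0.052],[0.007,-0.013,-0.023,1.5,0,0,0.052],[0.008,-0.014,-0.022,1.5,0,0,0.052],[0.018,0,0,0,0,0,0.052],[0.018,0,0,0,0,0,0.052],[0.018,0,0,0,0,0,0.052],[0.018,0,0,0,0,0,0.052],[0,0,0,0,0,0,0.052]]

```text
t: 21.0
tool_pos: [0.4152, 0.1815, 0.0671]
tool_rot: [1.211, 1.213, -1.232]
contact_force: [-0.7, 0.2, -0.7]
opening: 0.0523
```

```bash
python3 - <<'E'
from h import *
pr('wrist',['biscuit0'],n=5)
E
python3 plan.py 0.429 0.1725 0.04 0 0.052 0.02  0.429 0.1725 0.0135 0 0.052 0.012
```

```text
wrist biscuit0 0.96 [0.4321 0.1752 0.0119] (345, 270)
wrist biscuit0 0.91 [0.5861 0.1601 0.0008] (572, 282)
wrist biscuit0 0.82 [0.3318 0.2856 0.015 ] (160, 82)
wrist biscuit0 0.8 [0.4159 0.0497 0.0045] (323, 417)
wrist biscuit0 0.74 [0.4257 0.2682 0.0137] (335, 114)
t 21.1 p [0.4176 0.182  0.0704] yaw -0.8 xaxis [-0.011  0.    -1.   ] F [-0.1 -0.3  0.7] op 0.052
5 rows
[[[0.015,0.006,0.005,-0.4,0,0.6,0.052],[0.015,0.006,0.004,-0.4,0,0,0.052],[0.009,0,0,0,0,0,0.052],[0.009,0,0,0,0,0,0.052],[0.009,0,0,0,0,0,0.052]]]
```

arm_command:
  plan:
    - [[0.01,0.006,0.004,0,0,0.6,0.052],[0.012,0.006,0.004,0,0,0,0.052],[0.01,0,0,0,0,0,0.052],[0,0,0,0,0,0,0.052]]

```text
t: 21.43
tool_pos: [0.4344, 0.1745, 0.0431]
tool_rot: [1.227, 1.197, -1.212]
contact_force: [-0.2, -0.5, -0.4]
opening: 0.0522
```

```bash
python3 plan.py 0.430 0.1735 0.0135 0 0.052 0.008
```

```text
t 21.43 p [0.4344 0.1745 0.0431] yaw -0.9 xaxis [ 0.01   0.003 -1.   ] F [-0.2 -0.5 -0.4] op 0.0522
4 rows
[[[0.007,-0.001,0,-0.2,-0.2,-0.6,0.052],[0.008,-0.001,0.001,-0.2,0,0,0.052],[0.007,-0.001,0,-0.2,0,0,0.052],[0.008,-0.001,0,-0.3,0,0,0.052]]]
```

arm_command:
  plan:
    - [[0.008,-0.001,0,-0.2,-0.2,-0.6,0.052],[0.008,-0.001,0,-0.2,0,0,0.052],[0.007,-0.001,0,-0.2,0,0,0.052],[0.006,-0.001,0,0,0,0,0.052],[0,0,0,0,0,0,0],[0,0,0,0,0,0,0.0],[0,0,0,0,0,0,0.0],[0,0,0,0,0,0,0.0],[0,0,0,0,0,0,0.0]]

```text
t: 22.18
tool_pos: [0.4324, 0.1758, 0.0153]
tool_rot: [1.213, 1.206, -1.209]
contact_force: [-0.4, -0.3, -0.7]
opening: 0.034
```

```bash
python3 plan.py 0.43 0.17 0.10 0 0 0.025 0.45 0.12 0.215 0 0 0.03 0.577 -0.046 0.215 10 0 0.028
```

```text
t 22.18 p [0.4324 0.1758 0.0153] yaw -0.2 xaxis [ 0.003  0.    -1.   ] F [-0.4 -0.3 -0.7] op 0.034
17 rows
[[[-0.021,-0.001,0.001,0,0,-0.2,0],[-0.021,0,0.002,-0.1,0,0,0],[-0.022,-0.001,0.001,0,0,0,0],[-0.021,0,0.002,-0.1,0,0,0],[-0.023,0.004,0.01,0,0,0,0],[-0.023,0.004,0.01,0,0,0,0],[-0.023,0.004,0.01,0,0,0,0],[-0.023,0.004,0.01,0,0,0,0],[-0.023,0.004,0.01,0,0,0,0],[0,0.016,0.021,-1.2,0,0,0],[0,0.015,0.021,-1.3,0,0,0],[0,0.015,0.021,-1.2,0,0,0],[0,0.015,0.022,-1.3,0,0,0],[0,0.014,0.022,-1.2,0,0,0],[0,0.013,0.022,-1.3,0,0,0],[0,0.013,0.023,-1.2,0,0,0],[0,0.012,0.023,-1.3,0,0,0]]]
```

arm_command:
  plan:
    - [[-0.021,-0.001,0.001,0,0,-0.2,0],[-0.021,0,0.002,-0.1,0,0,0],[-0.022,-0.001,0.001,0,0,0,0],[-0.021,0,0.002,-0.1,0,0,0],[-0.023,0.004,0.01,0,0,0,0],[-0.023,0.004,0.01,0,0,0,0],[-0.023,0.004,0.01,0,0,0,0],[-0.023,0.004,0.01,0,0,0,0],[-0.023,0.004,0.01,0,0,0,0],[0,0.016,0.021,-1.2,0,0,0],[0,0.015,0.021,-1.3,0,0,0],[0,0.015,0.021,-1.2,0,0,0],[0,0.015,0.022,-1.3,0,0,0],[0,0.014,0.022,-1.2,0,0,0],[0,0.013,0.022,-1.3,0,0,0],[0,0.013,0.023,-1.2,0,0,0],[0,0.012,0.023,-1.3,0,0,0],[0,0,0,0,0,0,0]]

```text
t: 23.68
tool_pos: [0.582, -0.0558, 0.2264]
tool_rot: [1.069, 1.288, -1.067]
contact_force: [-0.6, -0.5, -0.5]
opening: 0.0343
```

```bash
python3 - <<'E'
from h import *
pr('wrist',['biscuit0'],n=1);pr('wrist',['jar_mouth'])
E
python3 plan.py 0.577 -0.046 0.169 10 0 0.012
```

```text
wrist biscuit0 0.84 [ 0.5812 -0.0583  0.2218] (322, 311)
wrist jar_mouth 0.57 [ 0.5755 -0.0435  0.1606] (318, 243)
t 23.88 p [ 0.5798 -0.0518  0.2263] yaw 11.0 xaxis [ 0.003  0.    -1.   ] F [-0.1  0.9 -0.1] op 0.0342
5 rows
[[[0.011,0,-0.001,0.2,0,-0.2,0],[0.012,-0.001,-0.002,0.2,0,0,0],[0.011,0,-0.001,0.2,0,0,0],[0.012,0,-0.001,0.2,0,0,0],[0.011,-0.001,-0.001,0.2,0,0,0]]]
```

arm_command:
  plan:
    - [[0.011,0,-0.001,0.2,0,-0.2,0],[0.011,-0.001,-0.001,0.2,0,0,0],[0.011,-0.001,-0.001,0.2,0,0,0],[0.011,0,0,0,0,0,0],[0.009,0,0,0,0,0,0],[0,0,0,0,0,0,0],[0,0,0,0,0,0,0]]

```text
t: 24.47
tool_pos: [0.5734, -0.0442, 0.1656]
tool_rot: [1.07, 1.295, -1.074]
contact_force: [0.2, 0.7, 0.2]
opening: 0.034
```

```bash
python3 plan.py 0.577 -0.046 0.167 10 0 0.015
```

```text
t 24.47 p [ 0.5734 -0.0442  0.1656] yaw 10.6 xaxis [-0.004  0.001 -1.   ] F [0.2 0.7 0.2] op 0.034
1 rows
[[[-0.001,0.003,0.002,0.6,-0.1,0.2,0]]]
```

arm_command:
  plan:
    - [[-0.001,0.003,0.002,0.6,0,0.2,0],[0,0,0,0,0,0,0],[0,0,0,0,0,0,0.05],[0,0,0,0,0,0,0.05],[0,0,0,0,0,0,0.05],[0,0,0,0,0,0,0.05],[-0.02,0,0,0,0,0,0.05],[-0.02,0,0,0,0,0,0.05],[-0.015,0,0,0,0,0,0.05],[0,0,0,0,0,0,0.05]]

```text
t: 25.3
tool_pos: [0.5777, -0.0464, 0.2249]
tool_rot: [1.082, 1.286, -1.08]
contact_force: [-0.8, 0.3, 0.4]
opening: 0.0502
```

```bash
python3 - <<'E'
from h import *
pr('top',['biscuit0'],n=9)
pr('scene',['biscuit0'],n=9)
a=cv2.resize(get_image('top')[160:280,330:450,::-1],None,fx=3.3,fy=3.3,interpolation=2)
b=cv2.resize(get_image('scene')[180:300,290:410,::-1],None,fx=3.3,fy=3.3,interpolation=2)
cv2.imwrite('pics/j2.png',np.hstack([a,b]))
E
python3 plan.py 0.431 0.264 0.15 90 0.052 0.028  0.431 0.264 0.07 90 0.052 0.02
```

```text
top biscuit0 0.75 [0.4317 0.2642 0.0094] (242, 292)
top biscuit0 0.73 [ 0.4198  0.0477 -0.0015] (340, 297)
top biscuit0 0.72 [0.38   0.2325 0.0101] (256, 316)
top biscuit0 0.66 [0.3321 0.2832 0.0112] (232, 338)
top biscuit0 0.58 [5.898e-01 1.644e-01 4.000e-04] (287, 222)
scene biscuit0 0.9 [0.3364 0.2857 0.0081] (269, 388)
scene biscuit0 0.85 [0.4287 0.2657 0.0102] (254, 354)
scene biscuit0 0.74 [ 0.5888  0.1619 -0.0019] (263, 304)
scene biscuit0 0.7 [ 4.117e-01  4.490e-02 -3.000e-04] (360, 326)
scene biscuit0 0.6 [0.3814 0.2315 0.0113] (285, 361)
t 25.6 p [ 0.5751 -0.0458  0.2191] yaw 9.9 xaxis [-0.008  0.003 -1.   ] F [-0.3  0.  -0.7] op 0.0498
18 rows
[[[0.005,-0.007,-0.025,-6.2,-0.3,0.4,0.052],[0.006,-0.004,-0.026,-6.1,0,0,0.052],[0.005,-0.001,-0.027,-6.2,0,0,0.052],[0.005,0.002,-0.026,-6.1,0,0,0.052],[0.006,0.004,-0.026,-6.2,0,0,0.052],[0.005,0.007,-0.025,-6.2,0,0,0.052],[0.005,0.01,-0.024,-6.1,0,0,0.052],[0.006,0.012,-0.024,-6.2,0,0,0.052],[0.005,0.015,-0.021,-6.1,0,0,0.052],[0.005,0.017,-0.02,-6.2,0,0,0.052],[0.006,0.019,-0.018,-6.2,0,0,0.052],[0.005,0.021,-0.016,-6.1,0,0,0.052],[0.005,0.023,-0.014,-6.2,0,0,0.052],[0.016,0,0,0,0,0,0.052],[0.016,0,0,0,0,0,0.052],[0.016,0,0,0,0,0,0.052],[0.016,0,0,0,0,0,0.052],[0.016,0,0,0,0,0,0.052]]]
```

View pics/j2.png

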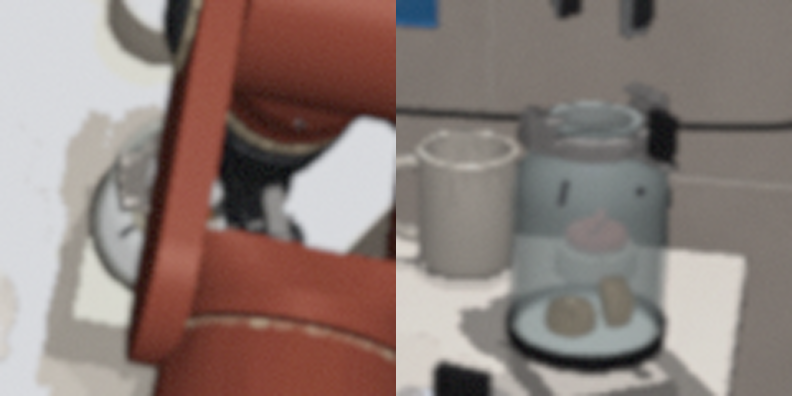

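The right crop shows two biscuits on the jar's floor at (570,315) and (617,300). Three are left on the board.

```bash
python3 plan.py 0.431 0.262 0.15 -30 0.052 0.028  0.431 0.262 0.07 -30 0.052 0.02
```

```text
t 25.6 p [ 0.5751 -0.0458  0.2191] yaw 9.9 xaxis [-0.008  0.003 -1.   ] F [-0.3  0.  -0.7] op 0.0498
18 rows
[[[0.005,-0.007,-0.025,3.1,-0.2,0.4,0.052],[0.006,-0.008,-0.025,3,0,0,0.052],[0.005,-0.009,-0.024,3.1,0,0,0.052],[0.005,-0.011,-0.024,3.1,0,0,0.052],[0.006,-0.012,-0.023,3.1,0,0,0.052],[0.005,-0.014,-0.023,3,0,0,0.052],[0.005,-0.014,-0.022,3.1,0,0,0.052],[0.006,-0.016,-0.021,3.1,0,0,0.052],[0.005,-0.016,-0.02,3,0,0,0.052],[0.005,-0.018,-0.019,3.1,0,0,0.052],[0.006,-0.019,-0.018,3.1,0,0,0.052],[0.005,-0.02,-0.017,3.1,0,0,0.052],[0.005,-0.02,-0.016,3,0,0,0.052],[0.016,0,0,0,0,0,0.052],[0.016,0,0,0,0,0,0.052],[0.016,0,0,0,0,0,0.052],[0.016,0,0,0,0,0,0.052],[0.016,0,0,0,0,0,0.052]]]
```

arm_command:
  plan:
    - [[0.003,-0.007,-0.025,3.1,-0.2,0.4,0.052],[0.003,-0.008,-0.025,3,0,0,0.052],[0.004,-0.009,-0.024,3.1,0,0,0.052],[0.005,-0.011,-0.024,3.1,0,0,0.052],[0.006,-0.012,-0.023,3.1,0,0,0.052],[0.005,-0.014,-0.023,3,0,0,0.052],[0.005,-0.014,-0.022,3.1,0,0,0.052],[0.006,-0.016,-0.021,3.1,0,0,0.052],[0.005,-0.016,-0.02,3,0,0,0.052],[0.005,-0.018,-0.019,3.1,0,0,0.052],[0.006,-0.019,-0.018,3.1,0,0,0.052],[0.005,-0.02,-0.017,3.1,0,0,0.052],[0.005,-0.02,-0.016,3,0,0,0.052],[0.016,0,0,0,0,0,0.052],[0.016,0,0,0,0,0,0.052],[0.016,0,0,0,0,0,0.052],[0.016,0,0,0,0,0,0.052],[0.016,0,0,0,0,0,0.052],[0,0,0,0,0,0,0.052],[0,0,0,0,0,0,0.052]]

```text
t: 27.27
tool_pos: [0.4155, 0.2751, 0.051]
tool_rot: [1.585, 0.899, -1.636]
contact_force: [0.2, 0.4, 0.6]
opening: 0.0518
```

```bash
python3 - <<'E'
from h import *
pr('wrist',['biscuit0'],n=5)
E
python3 plan.py 0.431 0.2635 0.04 -30 0.052 0.012
```

```text
wrist biscuit0 0.81 [0.3825 0.2321 0.0168] (313, 354)
wrist biscuit0 0.72 [0.4268 0.2683 0.0112] (344, 270)
wrist biscuit0 0.57 [0.3305 0.2894 0.0154] (190, 322)
t 27.37 p [0.4159 0.2751 0.0517] yaw -32.1 xaxis [-0.027 -0.006 -1.   ] F [0.5 0.1 0.3] op 0.0521
2 rows
[[[0.006,0.01,0.001,-1.1,1.1,1.1,0.052],[0.006,0.009,0.001,-1,0,0,0.052]]]
```

arm_command:
  plan:
    - [[0.004,0.008,0.001,-1,1.1,1.1,0.052],[0.004,0.008,0,-1,0,0,0.052],[0,0,0,0,0,0,0.052],[0,0,0,0,0,0,0.052]]

```text
t: 27.7
tool_pos: [0.4323, 0.2669, 0.0481]
tool_rot: [1.592, 0.913, -1.576]
contact_force: [0.3, -0.4, 0.4]
opening: 0.0524
```

```bash
python3 plan.py 0.4295 0.2655 0.0135 -30 0.052 0.008
```

```text
t 27.7 p [0.4323 0.2669 0.0481] yaw -30.1 xaxis [ 0.007  0.004 -1.   ] F [ 0.3 -0.4  0.4] op 0.0524
5 rows
[[[0.007,0,0.001,0,-0.4,-0.3,0.052],[0.007,-0.001,0,0,0,0,0.052],[0.007,0,0.001,0,0,0,0.052],[0.007,0,0,0,0,0,0.052],[0.007,-0.001,0.001,-0.1,0,0,0.052]]]
```

arm_command:
  plan:
    - [[0.008,0,0.001,0,-0.4,-0.3,0.052],[0.008,-0.001,0,0,0,0,0.052],[0.007,0,0.001,0,0,0,0.052],[0.006,0,0,0,0,0,0.052],[0.005,-0.001,0,0,0,0,0.052],[0,0,0,0,0,0,0],[0,0,0,0,0,0,0.0],[0,0,0,0,0,0,0.0],[0,0,0,0,0,0,0.0],[0,0,0,0,0,0,0.0]]

```text
t: 28.53
tool_pos: [0.4303, 0.2677, 0.0131]
tool_rot: [1.586, 0.914, -1.583]
contact_force: [-0.4, -1.3, -0.4]
opening: 0.0347
```

```bash
python3 plan.py 0.435 0.255 0.10 -30 0 0.027 0.46 0.18 0.21 -20 0 0.032 0.577 -0.048 0.215 5 0 0.03
```

```text
t 28.53 p [0.4303 0.2677 0.0131] yaw -30.1 xaxis [ 0.001  0.002 -1.   ] F [-0.4 -1.3 -0.4] op 0.0347
18 rows
[[[-0.022,0.003,0.002,0,-0.1,0,0],[-0.021,0.002,0.002,0,0,0,0],[-0.022,0.003,0.002,-0.1,0,0,0],[-0.022,0.002,0.003,0,0,0,0],[-0.022,0.012,0.01,-2,0,0,0],[-0.022,0.011,0.011,-2,0,0,0],[-0.022,0.012,0.011,-2,0,0,0],[-0.022,0.01,0.012,-2,0,0,0],[-0.022,0.011,0.012,-2,0,0,0],[-0.001,0.021,0.019,-2.8,0,0,0],[0,0.02,0.021,-2.7,0,0,0],[-0.001,0.019,0.021,-2.8,0,0,0],[0,0.017,0.022,-2.8,0,0,0],[-0.001,0.017,0.023,-2.8,0,0,0],[0,0.016,0.024,-2.7,0,0,0],[-0.001,0.014,0.025,-2.8,0,0,0],[0,0.013,0.025,-2.8,0,0,0],[-0.001,0.012,0.026,-2.8,0,0,0]]]
```

arm_command:
  plan:
    - [[-0.022,0.003,0.002,0,-0.1,0,0],[-0.021,0.002,0.002,0,0,0,0],[-0.022,0.003,0.002,0,0,0,0],[-0.022,0.002,0.003,0,0,0,0],[-0.022,0.012,0.01,-2,0,0,0],[-0.022,0.011,0.011,-2,0,0,0],[-0.022,0.012,0.011,-2,0,0,0],[-0.022,0.01,0.012,-2,0,0,0],[-0.022,0.011,0.012,-2,0,0,0],[0,0.021,0.019,-2.8,0,0,0],[0,0.02,0.021,-2.7,0,0,0],[0,0.019,0.021,-2.8,0,0,0],[0,0.017,0.022,-2.8,0,0,0],[0,0.017,0.023,-2.8,0,0,0],[0,0.016,0.024,-2.7,0,0,0],[0,0.014,0.025,-2.8,0,0,0],[0,0.013,0.025,-2.8,0,0,0],[0,0.01,0.02,-2,0,0,0],[0,0,0,0,0,0,0],[0,0,0,0,0,0,0]]

```text
t: 30.2
tool_pos: [0.5831, -0.056, 0.2211]
tool_rot: [1.131, 1.252, -1.129]
contact_force: [0.1, -0.5, -0.6]
opening: 0.0344
```

```bash
python3 - <<'E'
from h import *
pr('wrist',['biscuit0'],n=1);pr('wrist',['jar_mouth'])
E
python3 plan.py 0.577 -0.046 0.169 8 0 0.012
```

```text
wrist biscuit0 0.7 [ 0.573  -0.0583  0.0242] (311, 213)
wrist jar_mouth 0.96 [ 0.576  -0.0461  0.1597] (312, 245)
t 30.4 p [ 0.5827 -0.0543  0.2214] yaw 6.2 xaxis [ 0.005 -0.002 -1.   ] F [0.8 1.1 0.4] op 0.0343
5 rows
[[[0.01,-0.001,-0.002,-0.4,0.2,-0.3,0],[0.011,-0.001,-0.002,-0.3,0,0,0],[0.01,-0.001,-0.001,-0.4,0,0,0],[0.011,-0.001,-0.002,-0.3,0,0,0],[0.01,-0.001,-0.002,-0.4,0,0,0]]]
```

arm_command:
  plan:
    - [[0.01,-0.001,-0.002,-0.4,0.2,-0.3,0],[0.011,-0.001,-0.002,0,0,0,0],[0.01,-0.001,-0.001,0,0,0,0],[0.011,0,-0.001,0,0,0,0],[0.009,0,0,0,0,0,0],[0,0,0,0,0,0,0],[0,0,0,0,0,0,0]]

```text
t: 30.98
tool_pos: [0.576, -0.0437, 0.163]
tool_rot: [1.119, 1.269, -1.122]
contact_force: [-0.8, 0.7, -0.2]
opening: 0.0341
```

```bash
python3 plan.py 0.577 -0.046 0.167 8 0 0.015
```

```text
t 30.98 p [ 0.576  -0.0437  0.163 ] yaw 6.9 xaxis [-0.005  0.002 -1.   ] F [-0.8  0.7 -0.2] op 0.0341
1 rows
[[[-0.004,0.001,0.002,-1.1,-0.1,0.2,0]]]
```

arm_command:
  plan:
    - [[-0.003,0.001,0.002,0,0,0.2,0],[0,0,0,0,0,0,0],[0,0,0,0,0,0,0.05],[0,0,0,0,0,0,0.05],[0,0,0,0,0,0,0.05],[0,0,0,0,0,0,0.05],[-0.02,0,0,0,0,0,0.05],[-0.02,0,0,0,0,0,0.05],[-0.015,0,0,0,0,0,0.05],[0,0,0,0,0,0,0.05]]

```text
t: 31.82
tool_pos: [0.5779, -0.0466, 0.2244]
tool_rot: [1.122, 1.265, -1.119]
contact_force: [0.7, 0.0, 0.6]
opening: 0.05
```

```bash
python3 - <<'E'
from h import *
pr('top',['biscuit0'],n=9)
pr('scene',['biscuit0'],n=9)
E
python3 plan.py 0.381 0.230 0.17 0 0.052 0.03  0.381 0.230 0.06 0 0.052 0.023
```

```text
top biscuit0 0.75 [ 0.4166  0.0477 -0.0028] (340, 299)
top biscuit0 0.67 [0.3326 0.2827 0.0109] (233, 338)
top biscuit0 0.56 [0.5879 0.1625 0.0021] (288, 223)
top biscuit0 0.46 [0.376  0.2341 0.009 ] (255, 318)
scene biscuit0 0.8 [ 0.4109  0.0434 -0.0013] (361, 326)
scene biscuit0 0.79 [ 5.924e-01  1.622e-01 -1.000e-04] (262, 303)
scene biscuit0 0.69 [0.3385 0.2864 0.0093] (268, 387)
scene biscuit0 0.56 [0.3826 0.2321 0.0086] (284, 362)
t 32.02 p [ 0.5755 -0.0461  0.219 ] yaw 6.9 xaxis [-0.008  0.004 -1.   ] F [ 0.2  0.7 -0.1] op 0.05
17 rows
[[[0.004,-0.013,-0.025,0.6,-0.3,0.4,0.052],[0.004,-0.014,-0.024,0.5,0,0,0.052],[0.004,-0.014,-0.025,0.6,0,0,0.052],[0.005,-0.014,-0.024,0.6,0,0,0.052],[0.004,-0.014,-0.025,0.6,0,0,0.052],[0.004,-0.015,-0.024,0.5,0,0,0.052],[0.004,-0.014,-0.024,0.6,0,0,0.052],[0.004,-0.015,-0.023,0.6,0,0,0.052],[0.004,-0.016,-0.024,0.6,0,0,0.052],[0.004,-0.015,-0.023,0.5,0,0,0.052],[0.004,-0.016,-0.024,0.6,0,0,0.052],[0.004,-0.016,-0.023,0.6,0,0,0.052],[0.022,0,0,0,0,0,0.052],[0.022,0,0,0,0,0,0.052],[0.022,0,0,0,0,0,0.052],[0.022,0,0,0,0,0,0.052],[0.022,0,0,0,0,0,0.052]]]
```

arm_command:
  plan:
    - [[0.002,-0.013,-0.025,0.6,-0.3,0.4,0.052],[0.002,-0.014,-0.024,0.5,0,0,0.052],[0.004,-0.014,-0.025,0.6,0,0,0.052],[0.005,-0.014,-0.024,0.6,0,0,0.052],[0.004,-0.014,-0.025,0.6,0,0,0.052],[0.004,-0.015,-0.024,0.5,0,0,0.052],[0.004,-0.014,-0.024,0.6,0,0,0.052],[0.004,-0.015,-0.023,0.6,0,0,0.052],[0.004,-0.016,-0.024,0.6,0,0,0.052],[0.004,-0.015,-0.023,0.5,0,0,0.052],[0.004,-0.016,-0.024,0.6,0,0,0.052],[0.004,-0.008,-0.013,0.6,0,0,0.052],[0.022,0,0,0,0,0,0.052],[0.022,0,0,0,0,0,0.052],[0.022,0,0,0,0,0,0.052],[0.022,0,0,0,0,0,0.052],[0.018,0,0,0,0,0,0.052],[0,0,0,0,0,0,0.052],[0,0,0,0,0,0,0.052]]

```text
t: 33.6
tool_pos: [0.3611, 0.2284, 0.036]
tool_rot: [1.19, 1.228, -1.247]
contact_force: [0.7, 0.3, 0.0]
opening: 0.0519
```

```bash
python3 - <<'E'
from h import *
pr('wrist',['biscuit0'],n=5)
E
python3 plan.py 0.380 0.2325 0.045 0 0.052 0.01
```

```text
wrist biscuit0 0.88 [0.3327 0.2871 0.011 ] (264, 172)
wrist biscuit0 0.59 [0.3808 0.2299 0.013 ] (359, 281)
t 33.7 p [0.3618 0.2286 0.0369] yaw -0.4 xaxis [-0.037 -0.007 -0.999] F [ 0.5 -0.3 -0.5] op 0.0523
3 rows
[[[-0.003,0.006,-0.001,-0.1,0.4,2.1,0.052],[-0.003,0.006,-0.002,-0.2,0,0,0.052],[-0.002,0.006,-0.001,-0.1,0,0,0.052]]]
```

arm_command:
  plan:
    - [[-0.006,0.002,-0.001,0,0.4,2.1,0.052],[-0.003,0.006,-0.001,0,0,0,0.052],[-0.002,0.006,-0.001,0,0,0,0.052],[0,0,0,0,0,0,0.052],[0,0,0,0,0,0,0.052]]

```text
t: 34.12
tool_pos: [0.3816, 0.2331, 0.0541]
tool_rot: [1.222, 1.201, -1.207]
contact_force: [-0.9, -0.3, -0.2]
opening: 0.052
```

```bash
python3 - <<'E'
from h import *
pr('wrist',['biscuit0'],n=5)
E
python3 plan.py 0.380 0.232 0.0135 0 0.052 0.008
```

```text
wrist biscuit0 0.85 [ 0.5843  0.1582 -0.0013] (614, 360)
wrist biscuit0 0.81 [0.3295 0.2872 0.0124] (224, 178)
wrist biscuit0 0.65 [0.3802 0.2321 0.0118] (319, 272)
t 34.22 p [0.3813 0.2331 0.0538] yaw -0.4 xaxis [ 0.009  0.003 -1.   ] F [ 0.1  0.8 -0.2] op 0.0518
6 rows
[[[0.007,0,0,-0.1,-0.2,-0.5,0.052],[0.006,0,0,0,0,0,0.052],[0.007,-0.001,0.001,-0.1,0,0,0.052],[0.007,0,0,-0.1,0,0,0.052],[0.007,0,0,-0.1,0,0,0.052],[0.006,0,0,0,0,0,0.052]]]
```

arm_command:
  plan:
    - [[0.008,0,0,0,-0.2,-0.5,0.052],[0.008,0,0,0,0,0,0.052],[0.008,0,0.001,0,0,0,0.052],[0.007,0,0,0,0,0,0.052],[0.005,0,0,0,0,0,0.052],[0.003,0,0,0,0,0,0.052],[0,0,0,0,0,0,0],[0,0,0,0,0,0,0.0],[0,0,0,0,0,0,0.0],[0,0,0,0,0,0,0.0],[0,0,0,0,0,0,0.0]]

```text
t: 35.13
tool_pos: [0.3815, 0.2317, 0.0099]
tool_rot: [1.213, 1.206, -1.216]
contact_force: [0.6, 0.2, -0.0]
opening: 0.0347
```

```bash
python3 plan.py 0.39 0.222 0.10 0 0 0.03 0.43 0.15 0.20 2 0 0.035 0.577 -0.048 0.21 8 0 0.033
```

```text
t 35.13 p [0.3815 0.2317 0.0099] yaw -0.4 xaxis [-0.001 -0.001 -1.   ] F [ 0.6  0.2 -0. ] op 0.0347
16 rows
[[[-0.023,0.002,0.002,-0.1,0.1,0.1,0],[-0.022,0.002,0.003,-0.1,0,0,0],[-0.023,0.002,0.002,-0.1,0,0,0],[-0.022,0.002,0.003,-0.1,0,0,0],[-0.025,0.01,0.018,-0.5,0,0,0],[-0.025,0.01,0.018,-0.5,0,0,0],[-0.025,0.01,0.018,-0.5,0,0,0],[-0.025,0.01,0.018,-0.5,0,0,0],[-0.001,0.017,0.025,-0.8,0,0,0],[-0.002,0.018,0.026,-0.7,0,0,0],[-0.001,0.016,0.026,-0.8,0,0,0],[-0.001,0.017,0.026,-0.7,0,0,0],[-0.001,0.016,0.026,-0.8,0,0,0],[-0.002,0.016,0.027,-0.7,0,0,0],[-0.001,0.015,0.026,-0.8,0,0,0],[-0.001,0.015,0.027,-0.7,0,0,0]]]
```

arm_command:
  plan:
    - [[-0.023,0.002,0.002,0,0.1,0.1,0],[-0.022,0.002,0.003,0,0,0,0],[-0.023,0.002,0.002,0,0,0,0],[-0.022,0.002,0.003,0,0,0,0],[-0.025,0.01,0.018,-0.5,0,0,0],[-0.025,0.01,0.018,-0.5,0,0,0],[-0.025,0.01,0.018,-0.5,0,0,0],[-0.025,0.01,0.018,-0.5,0,0,0],[-0.001,0.017,0.025,-0.8,0,0,0],[-0.002,0.018,0.026,-0.7,0,0,0],[-0.001,0.016,0.026,-0.8,0,0,0],[-0.001,0.017,0.026,-0.7,0,0,0],[-0.001,0.016,0.026,-0.8,0,0,0],[-0.002,0.016,0.027,-0.7,0,0,0],[-0.001,0.015,0.026,-0.8,0,0,0],[-0.001,0.008,0.014,-0.7,0,0,0],[0,0,0,0,0,0,0],[0,0,0,0,0,0,0]]

```text
t: 36.63
tool_pos: [0.5694, -0.0494, 0.2148]
tool_rot: [1.098, 1.28, -1.11]
contact_force: [1.1, -0.5, -0.2]
opening: 0.0345
```

```bash
python3 plan.py 0.577 -0.046 0.169 8 0 0.012
```

```text
t 36.63 p [ 0.5694 -0.0494  0.2148] yaw 8.2 xaxis [-0.009 -0.001 -1.   ] F [ 1.1 -0.5 -0.2] op 0.0345
4 rows
[[[0.011,0.002,-0.001,0.1,0,0.5,0],[0.012,0.002,0,0,0,0,0],[0.011,0.002,-0.001,0.1,0,0,0],[0.012,0.002,0,0,0,0,0]]]
```

arm_command:
  plan:
    - [[0.01,0.002,-0.001,0,0,0.5,0],[0.011,0.002,0,0,0,0,0],[0.011,0.002,-0.001,0,0,0,0],[0.01,0.002,0,0,0,0,0],[0,0,0,0,0,0,0],[0,0,0,0,0,0,0]]

```text
t: 37.13
tool_pos: [0.5738, -0.0411, 0.1658]
tool_rot: [1.1, 1.281, -1.101]
contact_force: [-0.2, -0.7, 0.8]
opening: 0.0345
```

```bash
python3 plan.py 0.577 -0.046 0.166 8 0 0.015
```

```text
t 37.13 p [ 0.5738 -0.0411  0.1658] yaw 8.5 xaxis [-0.005  0.003 -1.   ] F [-0.2 -0.7  0.8] op 0.0345
1 rows
[[[0,0.002,0.005,0.5,-0.2,0.2,0]]]
```

arm_command:
  plan:
    - [[0,0.003,0.005,0,0,0.2,0],[0,0,0,0,0,0,0],[0,0,0,0,0,0,0],[0,0,0,0,0,0,0.05],[0,0,0,0,0,0,0.05],[0,0,0,0,0,0,0.05],[0,0,0,0,0,0,0.05],[-0.02,0,0,0,0,0,0.05],[-0.02,0,0,0,0,0,0.05],[-0.015,0,0,0,0,0,0.05],[0,0,0,0,0,0,0.05]]

```text
t: 38.05
tool_pos: [0.5776, -0.0459, 0.2231]
tool_rot: [1.101, 1.279, -1.098]
contact_force: [0.7, 0.0, 0.6]
opening: 0.0498
```

```bash
python3 - <<'E'
from h import *
pr('top',['biscuit0'],n=9)
pr('scene',['biscuit0'],n=9)
cv2.imwrite('pics/j4.png',cv2.resize(get_image('scene')[180:300,290:410,::-1],None,fx=3.3,fy=3.3,interpolation=2))
E
python3 plan.py 0.336 0.284 0.17 0 0.052 0.033  0.336 0.284 0.06 0 0.052 0.027
```

```text
top biscuit0 0.63 [5.880e-01 1.633e-01 5.000e-04] (288, 223)
top biscuit0 0.61 [ 0.4166  0.0454 -0.0006] (341, 299)
top biscuit0 0.52 [0.3353 0.2825 0.0116] (233, 337)
scene biscuit0 0.69 [ 0.5911  0.1596 -0.0021] (264, 303)
scene biscuit0 0.68 [0.3354 0.2861 0.0089] (269, 388)
scene biscuit0 0.57 [ 0.4146  0.0458 -0.0014] (359, 326)
t 38.3 p [ 0.5751 -0.0454  0.2175] yaw 8.5 xaxis [-0.01   0.005 -1.   ] F [0.5 0.  0. ] op 0.0501
18 rows
[[[0.004,-0.014,-0.028,0.7,-0.4,0.5,0.052],[0.004,-0.015,-0.027,0.6,0,0,0.052],[0.003,-0.015,-0.028,0.7,0,0,0.052],[0.004,-0.016,-0.027,0.6,0,0,0.052],[0.004,-0.015,-0.027,0.7,0,0,0.052],[0.003,-0.016,-0.027,0.6,0,0,0.052],[0.004,-0.017,-0.027,0.7,0,0,0.052],[0.004,-0.016,-0.026,0.6,0,0,0.052],[0.003,-0.017,-0.027,0.7,0,0,0.052],[0.004,-0.017,-0.026,0.6,0,0,0.052],[0.003,-0.018,-0.026,0.7,0,0,0.052],[0.004,-0.018,-0.025,0.6,0,0,0.052],[0.004,-0.018,-0.026,0.7,0,0,0.052],[0.022,0,0,0,0,0,0.052],[0.022,0,0,0,0,0,0.052],[0.022,0,0,0,0,0,0.052],[0.022,0,0,0,0,0,0.052],[0.022,0,0,0,0,0,0.052]]]
```

View pics/j4.png

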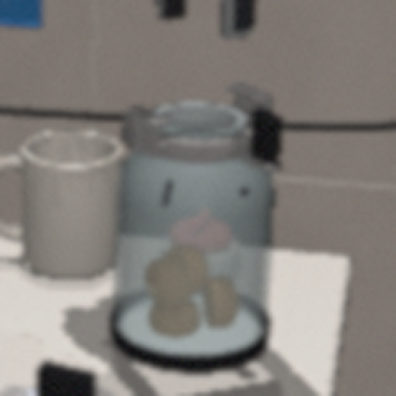

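Four biscuits are now in the jar around (190,290). One is left on the board.

arm_command:
  plan:
    - [[0.002,-0.014,-0.028,0.7,-0.4,0.5,0.052],[0.002,-0.015,-0.027,0.6,0,0,0.052],[0.003,-0.015,-0.028,0.7,0,0,0.052],[0.004,-0.016,-0.027,0.6,0,0,0.052],[0.004,-0.015,-0.027,0.7,0,0,0.052],[0.003,-0.016,-0.027,0.6,0,0,0.052],[0.004,-0.017,-0.027,0.7,0,0,0.052],[0.004,-0.016,-0.026,0.6,0,0,0.052],[0.003,-0.017,-0.027,0.7,0,0,0.052],[0.004,-0.017,-0.026,0.6,0,0,0.052],[0.003,-0.018,-0.026,0.7,0,0,0.052],[0.004,-0.018,-0.025,0.6,0,0,0.052],[0,0,0,0,0,0,0.052],[0.02,0,0,0,0,0,0.052],[0.022,0,0,0,0,0,0.052],[0.022,0,0,0,0,0,0.052],[0.02,0,0,0,0,0,0.052],[0,0,0,0,0,0,0.052],[0,0,0,0,0,0,0.052]]

```text
t: 39.88
tool_pos: [0.3329, 0.2667, 0.0687]
tool_rot: [1.186, 1.226, -1.23]
contact_force: [0.8, -0.4, 0.6]
opening: 0.0522
```

```bash
python3 - <<'E'
from h import *
pr('wrist',['biscuit0'],n=5)
E
python3 plan.py 0.3355 0.285 0.05 0 0.052 0.012
```

```text
wrist biscuit0 0.77 [0.3343 0.2871 0.015 ] (326, 231)
t 39.98 p [0.3333 0.267  0.0695] yaw 0.2 xaxis [-0.027 -0.008 -1.   ] F [-0.4 -0.4 -0.3] op 0.0518
3 rows
[[[0.006,0.001,-0.006,0.1,0.4,1.5,0.052],[0.007,0.001,-0.006,0.1,0,0,0.052],[0.006,0,-0.006,0,0,0,0.052]]]
```

arm_command:
  plan:
    - [[0.006,0,-0.006,0.1,0.4,1.5,0.052],[0.007,0,-0.006,0,0,0,0.052],[0.006,0,-0.006,0,0,0,0.052],[0,0,0,0,0,0,0.052],[0,0,0,0,0,0,0.052]]

```text
t: 40.4
tool_pos: [0.3379, 0.2878, 0.0554]
tool_rot: [1.215, 1.207, -1.2]
contact_force: [0.3, 0.1, 0.2]
opening: 0.0517
```

```bash
python3 plan.py 0.335 0.2855 0.0135 0 0.052 0.008
```

```text
t 40.4 p [0.3379 0.2878 0.0554] yaw 0.1 xaxis [ 0.009  0.004 -1.   ] F [0.3 0.1 0.2] op 0.0517
6 rows
[[[0.007,-0.001,0,0,-0.3,-0.5,0.052],[0.007,0,0.001,0,0,0,0.052],[0.007,-0.001,0,0,0,0,0.052],[0.007,0,0.001,0.1,0,0,0.052],[0.007,0,0,0,0,0,0.052],[0.007,-0.001,0,0,0,0,0.052]]]
```

arm_command:
  plan:
    - [[0.008,-0.001,0,0,-0.3,-0.5,0.052],[0.008,0,0.001,0,0,0,0.052],[0.008,-0.001,0,0,0,0,0.052],[0.007,0,0,0,0,0,0.052],[0.005,0,0,0,0,0,0.052],[0.003,0,0,0,0,0,0.052],[0,0,0,0,0,0,0],[0,0,0,0,0,0,0.0],[0,0,0,0,0,0,0.0],[0,0,0,0,0,0,0.0],[0,0,0,0,0,0,0.0]]

```text
t: 41.32
tool_pos: [0.3367, 0.2867, 0.0132]
tool_rot: [1.206, 1.209, -1.21]
contact_force: [0.2, -0.8, 0.1]
opening: 0.0344
```

```bash
python3 plan.py 0.345 0.275 0.10 0 0 0.03 0.40 0.18 0.20 2 0 0.037 0.577 -0.046 0.21 8 0 0.035
```

```text
t 41.32 p [0.3367 0.2867 0.0132] yaw 0.1 xaxis [-0.001 -0.002 -1.   ] F [ 0.2 -0.8  0.1] op 0.0344
17 rows
[[[-0.029,0.003,0.004,0,0.1,0.1,0],[-0.029,0.003,0.004,0,0,0,0],[-0.029,0.002,0.004,0.1,0,0,0],[-0.02,0.011,0.019,-0.4,0,0,0],[-0.02,0.011,0.019,-0.4,0,0,0],[-0.02,0.011,0.019,-0.4,0,0,0],[-0.02,0.01,0.019,-0.4,0,0,0],[-0.02,0.011,0.019,-0.4,0,0,0],[-0.001,0.019,0.026,-0.7,0,0,0],[-0.001,0.018,0.026,-0.6,0,0,0],[-0.001,0.018,0.026,-0.7,0,0,0],[-0.001,0.018,0.027,-0.7,0,0,0],[-0.001,0.018,0.026,-0.6,0,0,0],[-0.002,0.017,0.027,-0.7,0,0,0],[-0.001,0.017,0.027,-0.7,0,0,0],[-0.001,0.017,0.028,-0.7,0,0,0],[-0.001,0.016,0.027,-0.6,0,0,0]]]
```

arm_command:
  plan:
    - [[-0.029,0.003,0.004,0,0.1,0.1,0],[-0.029,0.003,0.004,0,0,0,0],[-0.029,0.002,0.004,0,0,0,0],[-0.02,0.011,0.019,-0.4,0,0,0],[-0.02,0.011,0.019,-0.4,0,0,0],[-0.02,0.011,0.019,-0.4,0,0,0],[-0.02,0.01,0.019,-0.4,0,0,0],[-0.02,0.011,0.019,-0.4,0,0,0],[-0.001,0.019,0.026,-0.7,0,0,0],[-0.001,0.018,0.026,-0.6,0,0,0],[-0.001,0.018,0.026,-0.7,0,0,0],[-0.001,0.018,0.027,-0.7,0,0,0],[-0.001,0.018,0.026,-0.6,0,0,0],[-0.002,0.017,0.027,-0.7,0,0,0],[-0.001,0.017,0.027,-0.7,0,0,0],[-0.001,0.015,0.026,-0.7,0,0,0],[-0.001,0.01,0.015,-0.6,0,0,0],[0,0,0,0,0,0,0],[0,0,0,0,0,0,0]]

```text
t: 42.9
tool_pos: [0.5797, -0.0491, 0.225]
tool_rot: [1.1, 1.265, -1.09]
contact_force: [0.6, -0.3, -0.1]
opening: 0.0343
```

```bash
python3 plan.py 0.577 -0.046 0.169 8 0 0.012
```

```text
t 42.9 p [ 0.5797 -0.0491  0.225 ] yaw 8.7 xaxis [ 0.013 -0.003 -1.   ] F [ 0.6 -0.3 -0.1] op 0.0343
5 rows
[[[0.011,-0.001,-0.001,0.1,0.3,-0.7,0],[0.011,0,0,0.2,0,0,0],[0.012,0,-0.001,0.1,0,0,0],[0.011,-0.001,-0.001,0.1,0,0,0],[0.011,0,-0.001,0.2,0,0,0]]]
```

arm_command:
  plan:
    - [[0.01,0,0,0,0.3,-0.7,0],[0.011,0,0,0,0,0,0],[0.011,0,0,0,0,0,0],[0.011,0,0,0,0,0,0],[0.01,0,0,0,0,0,0],[0,0,0,0,0,0,0],[0,0,0,0,0,0,0]]

```text
t: 43.48
tool_pos: [0.5755, -0.044, 0.1636]
tool_rot: [1.093, 1.286, -1.096]
contact_force: [-0.2, -0.3, -0.3]
opening: 0.0346
```

```bash
python3 plan.py 0.577 -0.046 0.167 8 0 0.015
```

```text
t 43.48 p [ 0.5755 -0.044   0.1636] yaw 8.9 xaxis [-0.007  0.003 -1.   ] F [-0.2 -0.3 -0.3] op 0.0346
1 rows
[[[-0.003,0.001,0.002,0.9,-0.2,0.4,0]]]
```

arm_command:
  plan:
    - [[-0.003,0.001,0.002,0,0,0.3,0],[0,0,0,0,0,0,0],[0,0,0,0,0,0,0.05],[0,0,0,0,0,0,0.05],[0,0,0,0,0,0,0.05],[0,0,0,0,0,0,0.05],[-0.02,0,0,0,0,0,0.05],[-0.02,0,0,0,0,0,0.05],[-0.015,0,0,0,0,0,0.05],[0,0,0,0,0,0,0.05]]

```text
t: 44.32
tool_pos: [0.5773, -0.0462, 0.2253]
tool_rot: [1.096, 1.281, -1.091]
contact_force: [0.3, -0.1, 0.3]
opening: 0.0499
```

```bash
python3 - <<'E'
from h import *
pr('top',['biscuit0','lid_handle'],n=5)
pr('scene',['biscuit0','lid_handle','collar_tab'],n=5)
cv2.imwrite('pics/j5.png',cv2.resize(get_image('scene')[180:440,210:410,::-1],None,fx=2.3,fy=2.3,interpolation=2))
E
python3 plan.py 0.5174 0.0905 0.15 120.4 0.045 0.025  0.5174 0.0905 0.08 120.4 0.045 0.02
```

```text
top biscuit0 0.77 [ 0.4179  0.0496 -0.0025] (339, 298)
top biscuit0 0.58 [5.878e-01 1.628e-01 4.000e-04] (288, 223)
top lid_handle 0.95 [0.5219 0.0975 0.0428] (317, 249)
top lid_handle 0.46 [ 5.727e-01 -4.460e-02 -2.000e-04] (379, 229)
scene biscuit0 0.64 [ 5.899e-01  1.635e-01 -2.000e-04] (262, 303)
scene biscuit0 0.51 [ 0.4145  0.0456 -0.0037] (359, 327)
scene lid_handle 0.71 [0.5218 0.0916 0.0377] (309, 292)
scene collar_tab 0.78 [ 0.5118 -0.0485  0.1811] (370, 214)
t 44.72 p [ 0.5748 -0.0457  0.2199] yaw 8.9 xaxis [-0.008  0.005 -1.   ] F [-0.5  0.1 -0.3] op 0.0499
22 rows
[[[0.004,-0.002,-0.008,-6.2,-0.4,0.4,0.045],[0.004,-0.001,-0.008,-6.2,0,0,0.045],[0.004,0,-0.008,-6.2,0,0,0.045],[0.004,0,-0.009,-6.2,0,0,0.045],[0.003,0.002,-0.008,-6.2,0,0,0.045],[0.004,0.002,-0.007,-6.2,0,0,0.045],[0.004,0.004,-0.008,-6.1,0,0,0.045],[0.004,0.004,-0.007,-6.2,0,0,0.045],[0.004,0.004,-0.007,-6.2,0,0,0.045],[0.004,0.006,-0.006,-6.2,0,0,0.045],[0.004,0.006,-0.005,-6.2,0,0,0.045],[0.004,0.007,-0.005,-6.2,0,0,0.045],[0.004,0.007,-0.004,-6.2,0,0,0.045],[0.003,0.007,-0.004,-6.2,0,0,0.045],[0.004,0.008,-0.002,-6.2,0,0,0.045],[0.004,0.008,-0.002,-6.2,0,0,0.045],[0.004,0.008,0,-6.2,0,0,0.045],[0.004,0.009,0,-6.2,0,0,0.045],[0.017,0,0,0,0,0,0.045],[0.018,0,0,0,0,0,0.045]]]
[[[0.017,0,0,0,0,0,0.045],[0.018,0,0,0,0,0,0.045]]]
```

View pics/j5.png

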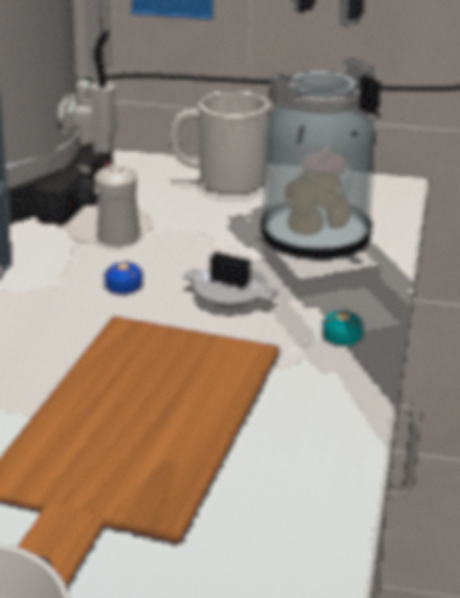

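The board is empty and the brown pile is in the jar at (318,200). The lid stands at (230,280). Fetch it.

arm_command:
  plan:
    - [[0.003,-0.002,-0.008,-6.2,-0.4,0.4,0.045],[0.003,-0.001,-0.008,-6.2,0,0,0.045],[0.003,0,-0.008,-6.2,0,0,0.045],[0.004,0,-0.009,-6.2,0,0,0.045],[0.003,0.002,-0.008,-6.2,0,0,0.045],[0.004,0.002,-0.007,-6.2,0,0,0.045],[0.004,0.004,-0.008,-6.1,0,0,0.045],[0.004,0.004,-0.007,-6.2,0,0,0.045],[0.004,0.004,-0.007,-6.2,0,0,0.045],[0.004,0.006,-0.006,-6.2,0,0,0.045],[0.004,0.006,-0.005,-6.2,0,0,0.045],[0.004,0.007,-0.005,-6.2,0,0,0.045],[0.004,0.007,-0.004,-6.2,0,0,0.045],[0.003,0.007,-0.004,-6.2,0,0,0.045],[0.004,0.008,-0.002,-6.2,0,0,0.045],[0.004,0.008,-0.002,-6.2,0,0,0.045],[0.004,0.008,0,-6.2,0,0,0.045],[0.004,0.006,0,-3,0,0,0.045],[0,0,0,0,0,0,0.045],[0,0,0,0,0,0,0.045]]

```text
t: 46.38
tool_pos: [0.5036, 0.0916, 0.1376]
tool_rot: [-0.444, 1.541, 0.452]
contact_force: [0.2, -0.5, 0.7]
opening: 0.0448
```

```bash
python3 - <<'E'
from h import *
pr('wrist',['lid_handle','lid'])
E
python3 plan.py 0.5174 0.0905 0.06 120.4 0.045 0.02
```

```text
wrist lid_handle 0.6 [0.5222 0.0856 0.0439] (300, 263)
t 46.53 p [0.5041 0.0912 0.1381] yaw 122.6 xaxis [-0.017  0.    -1.   ] F [-0.8 -1.   0.6] op 0.0449
4 rows
[[[0.019,-0.002,0.003,0.6,-0.8,-0.5,0.045],[0.02,-0.002,0.003,0.5,0,0,0.045],[0.019,-0.002,0.002,0.6,0,0,0.045],[0.02,-0.002,0.003,0.5,0,0,0.045]]]
```

arm_command:
  plan:
    - [[0.018,-0.002,0.003,0.6,-0.8,-0.5,0.045],[0.019,-0.002,0.003,0.5,0,0,0.045],[0.018,-0.002,0.002,0.6,0,0,0.045],[0.016,0,0.001,0.5,0,0,0.045],[0,0,0,0,0,0,0.045],[0,0,0,0,0,0,0.045]]

```text
t: 47.03
tool_pos: [0.52, 0.0888, 0.0692]
tool_rot: [-0.411, 1.522, 0.407]
contact_force: [-0.2, 0.2, 0.7]
opening: 0.045
```

```bash
python3 plan.py 0.5174 0.0905 0.019 120.4 0.045 0.009
```

```text
t 47.03 p [0.52   0.0888 0.0692] yaw 119.9 xaxis [ 0.01  0.   -1.  ] F [-0.2  0.2  0.7] op 0.045
6 rows
[[[0.008,0,0,-0.1,0.5,0.3,0.045],[0.009,0.001,-0.001,-0.1,0,0,0.045],[0.008,0,0,0,0,0,0.045],[0.008,0.001,0,-0.1,0,0,0.045],[0.009,0,0,-0.1,0,0,0.045],[0.008,0.001,0,-0.1,0,0,0.045]]]
```

arm_command:
  plan:
    - [[0.009,0,0,-0.1,0.5,0.3,0.045],[0.009,0.001,-0.001,-0.1,0,0,0.045],[0.008,0,0,0,0,0,0.045],[0.008,0.001,0,-0.1,0,0,0.045],[0.008,0,0,-0.1,0,0,0.045],[0.007,0.001,0,0,0,0,0.045],[0,0,0,0,0,0,0.045]]

```text
t: 47.62
tool_pos: [0.5204, 0.0907, 0.0196]
tool_rot: [-0.415, 1.526, 0.414]
contact_force: [-0.0, 0.4, -0.6]
opening: 0.0449
```

```bash
python3 plan.py 0.5174 0.0905 0.018 120.4 0.045 0.009
```

```text
t 47.62 p [0.5204 0.0907 0.0196] yaw 120.3 xaxis [ 0.005  0.    -1.   ] F [-0.   0.4 -0.6] op 0.0449
1 rows
[[[0.002,0.001,-0.003,-0.1,0.3,0.1,0.045]]]
```

arm_command:
  plan:
    - [[0.001,0.001,-0.003,0,0.3,0.1,0.045],[0,0,0,0,0,0,0.045],[0,0,0,0,0,0,0],[0,0,0,0,0,0,0],[0,0,0,0,0,0,0],[0,0,0,0,0,0,0],[0,0,0,0,0,0,0]]
  squeeze: 40

```text
t: 48.2
tool_pos: [0.5172, 0.0902, 0.0188]
tool_rot: [-0.415, 1.531, 0.414]
contact_force: [0.2, 0.6, 0.1]
opening: 0.0132
```

```bash
python3 plan.py 0.5174 0.0905 0.21 120.4 0 0.025 0.57 -0.036 0.23 120.4 0 0.025
```

```text
t 48.2 p [0.5172 0.0902 0.0188] yaw 120.3 xaxis [-0.    -0.001 -1.   ] F [0.2 0.6 0.1] op 0.0132
14 rows
[[[-0.024,0,0,0,0,0,0],[-0.024,0,0,0,0,0,0],[-0.024,0,0,0,0,0,0],[-0.024,0,0,0,0,0,0],[-0.023,0,0,0,0,0,0],[-0.024,0,0,-0.1,0,0,0],[-0.024,0,0,0,0,0,0],[-0.024,0,0,0,0,0,0],[-0.003,-0.023,-0.003,0,0,0,0],[-0.004,-0.022,-0.003,0,0,0,0],[-0.003,-0.023,-0.003,0,0,0,0],[-0.003,-0.022,-0.003,0,0,0,0],[-0.004,-0.023,-0.003,0,0,0,0],[-0.003,-0.023,-0.003,0,0,0,0]]]
```

arm_command:
  plan:
    - [[-0.02,0,0,0,0,0,0],[-0.024,0,0,0,0,0,0],[-0.024,0,0,0,0,0,0],[-0.024,0,0,0,0,0,0],[-0.023,0,0,0,0,0,0],[-0.024,0,0,0,0,0,0],[-0.024,0,0,0,0,0,0],[-0.024,0,0,0,0,0,0],[-0.003,-0.023,-0.003,0,0,0,0],[-0.004,-0.022,-0.003,0,0,0,0],[-0.003,-0.023,-0.003,0,0,0,0],[-0.003,-0.022,-0.003,0,0,0,0],[-0.004,-0.023,-0.003,0,0,0,0],[-0.003,-0.015,-0.002,0,0,0,0],[0,0,0,0,0,0,0],[0,0,0,0,0,0,0]]

```text
t: 49.53
tool_pos: [0.5664, -0.033, 0.2339]
tool_rot: [-0.417, 1.535, 0.418]
contact_force: [0.2, -0.4, -0.8]
opening: 0.0128
```

```bash
python3 plan.py 0.575 -0.0463 0.205 120.4 0 0.012
```

```text
t 49.53 p [ 0.5664 -0.033   0.2339] yaw 120.5 xaxis [-0.005 -0.001 -1.   ] F [ 0.2 -0.4 -0.8] op 0.0128
3 rows
[[[0.01,-0.005,0,0,-0.2,-0.1,0],[0.009,-0.006,0,0.1,0,0,0],[0.01,-0.005,0.001,0,0,0,0]]]
```

arm_command:
  plan:
    - [[0.008,-0.005,0,0,-0.2,-0.1,0],[0.008,-0.006,0,0,0,0,0],[0.008,-0.005,0,0,0,0,0],[0,0,0,0,0,0,0],[0,0,0,0,0,0,0]]

```text
t: 49.95
tool_pos: [0.5733, -0.045, 0.205]
tool_rot: [-0.418, 1.533, 0.422]
contact_force: [1.0, 0.9, -0.8]
opening: 0.0131
```

```bash
python3 plan.py 0.575 -0.0463 0.186 120.4 0 0.008
```

```text
t 49.95 p [ 0.5733 -0.045   0.205 ] yaw 120.7 xaxis [-0.004  0.002 -1.   ] F [ 1.   0.9 -0.8] op 0.0131
3 rows
[[[0.006,-0.001,0,0.1,-0.2,-0.2,0],[0.007,0,0.001,0.1,0,0,0],[0.006,-0.001,0,0.1,0,0,0]]]
```

arm_command:
  plan:
    - [[0.006,-0.001,0,0.1,-0.2,-0.2,0],[0.006,0,0.001,0.1,0,0,0],[0.006,-0.001,0,0.1,0,0,0],[0,0,0,0,0,0,0],[0,0,0,0,0,0,0]]

```text
t: 50.37
tool_pos: [0.5745, -0.0449, 0.1838]
tool_rot: [-0.415, 1.531, 0.417]
contact_force: [-0.4, 0.2, -1.6]
opening: 0.0132
```

```bash
python3 plan.py 0.575 -0.0463 0.1674 120.4 0 0.004
```

```text
t 50.37 p [ 0.5745 -0.0449  0.1838] yaw 120.4 xaxis [-0.001  0.001 -1.   ] F [-0.4  0.2 -1.6] op 0.0132
5 rows
[[[0.003,0,0,0,0,-0.1,0],[0.004,-0.001,0,0,0,0,0],[0.003,0,0,0,0,0,0],[0.003,0,0,0,0,0,0],[0.003,0,0,0,0,0,0]]]
```

arm_command:
  plan:
    - [[0.003,-0.001,0,0,0,-0.1,0],[0.004,-0.0005,0,0,0,0,0],[0.003,0,0,0,0,0,0],[0.003,0,0,0,0,0,0],[0.002,0,0,0,0,0,0],[0,0,0,0,0,0,0]]

```text
t: 50.87
tool_pos: [0.5755, -0.047, 0.1688]
tool_rot: [-0.418, 1.531, 0.414]
contact_force: [-0.5, 0.1, -0.9]
opening: 0.0131
```

```bash
python3 plan.py 0.575 -0.0463 0.1674 120.4 0 0.004
```

```text
t 50.87 p [ 0.5755 -0.047   0.1688] yaw 120.4 xaxis [ 0.    -0.002 -1.   ] F [-0.5  0.1 -0.9] op 0.0131
1 rows
[[[0.001,0.001,0,0,-0.1,0.1,0]]]
```

arm_command:
  plan:
    - [[0.002,0.0005,0,0,0,0.1,0],[0.001,0,0,0,0,0,0],[0,0,0,0,0,0,0]]

```text
t: 51.12
tool_pos: [0.5755, -0.0468, 0.1675]
tool_rot: [-0.417, 1.531, 0.415]
contact_force: [-1.0, -0.1, -2.0]
opening: 0.0132
```

```bash
python3 plan.py
```

```text
t 51.12 p [ 0.5755 -0.0468  0.1675] yaw 120.4 xaxis [-0.    -0.001 -1.   ] F [-1.  -0.1 -2. ] op 0.0132
0 rows
```

Height matches the seated grasp; release, lift and look.

arm_command:
  plan:
    - [[0,0,0,0,0,0,0.045],[0,0,0,0,0,0,0.045],[0,0,0,0,0,0,0.045],[0,0,0,0,0,0,0.045],[0,0,0,0,0,0,0.045],[-0.015,0,0,0,0,0,0.045],[-0.02,0,0,0,0,0,0.045],[-0.015,0,-0.02,4,0,0,0.045],[0,0.003,-0.02,6,0,0,0.045],[0,0.004,-0.018,6,0,0,0.045],[0,0,0,0,0,0,0.045]]

```text
t: 52.03
tool_pos: [0.5208, -0.0654, 0.2195]
tool_rot: [-0.189, 1.559, 0.188]
contact_force: [-0.2, -0.3, -0.7]
opening: 0.045
```

```bash
python3 - <<'E'
from h import *
a=cv2.resize(get_image('wrist')[140:400,190:450,::-1],None,fx=1.5,fy=1.5,interpolation=2)
b=cv2.resize(get_image('scene')[185:265,305:385,::-1],(390,390),interpolation=2)
cv2.imwrite('pics/l1.png',np.hstack([a,b]))
pr('wrist',['lid_handle','lid','collar_tab'])
pr('scene',['lid_handle','lid','collar_tab'])
E
python3 plan.py 0.5116 -0.047 0.23 92 0.045 0.02 0.5116 -0.047 0.16 92 0.045 0.014
```

```text
wrist lid_handle 0.7 [ 0.5789 -0.0452  0.1892] (331, 371)
wrist lid 0.94 [ 0.5798 -0.0436  0.1629] (332, 347)
wrist collar_tab 0.58 [ 0.5121 -0.0514  0.1833] (350, 267)
scene lid_handle 0.88 [ 0.5795 -0.0488  0.1874] (350, 202)
scene lid 0.56 [ 0.5828 -0.0438  0.1592] (347, 214)
scene collar_tab 0.78 [ 0.511  -0.0492  0.1799] (371, 214)
t 52.53 p [ 0.5224 -0.0649  0.2184] yaw 104.0 xaxis [ 0.002  0.    -1.   ] F [-0.2  0.3 -0.5] op 0.0451
8 rows
[[[-0.006,0.01,-0.003,6,0.1,0,0.045],[-0.006,0.01,-0.004,6,0,0,0.045],[0.012,0,0,0,0,0,0.045],[0.011,0,0,0,0,0,0.045],[0.012,0,0,0,0,0,0.045],[0.012,0,0,0,0,0,0.045],[0.012,0,0,0,0,0,0.045],[0.011,0,0,0,0,0,0.045]]]
```

View pics/l1.png

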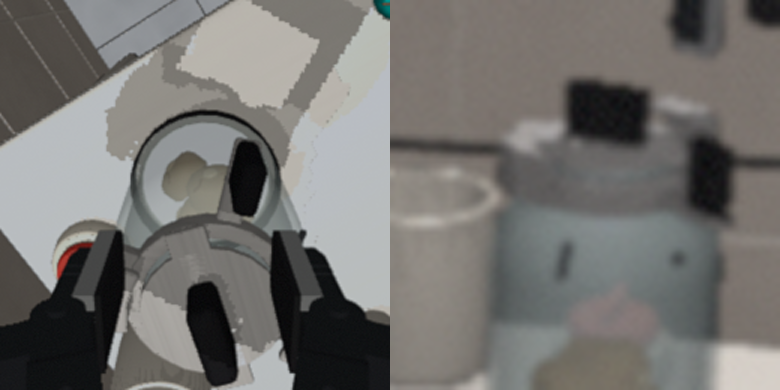

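The lid sits flat on the neck: handle (215,330) in the wrist crop, level at (608,110) in the scene crop. Now the tab.

arm_command:
  plan:
    - [[-0.004,0.01,-0.003,6,0.1,0,0.045],[-0.004,0.009,-0.003,6,0,0,0.045],[0,0,0,0,0,0,0.045],[0.01,0,0,0,0,0,0.045],[0.01,0,0,0,0,0,0.045],[0,0,0,0,0,0,0.045]]

```text
t: 53.03
tool_pos: [0.5136, -0.0473, 0.204]
tool_rot: [-0.027, 1.571, 0.027]
contact_force: [0.1, -0.8, -0.5]
opening: 0.0449
```

```bash
python3 plan.py 0.5116 -0.047 0.159 91 0.045 0.01
```

```text
t 53.03 p [ 0.5136 -0.0473  0.204 ] yaw 92.0 xaxis [-0. -0. -1.] F [ 0.1 -0.8 -0.5] op 0.0449
5 rows
[[[0.009,0,0,0.2,0,0,0.045],[0.009,0,-0.001,0.2,0,0,0.045],[0.009,0,0,0.2,0,0,0.045],[0.009,0,-0.001,0.2,0,0,0.045],[0.009,0,0,0.2,0,0,0.045]]]
```

arm_command:
  plan:
    - [[0.009,0,0,0.2,0,0,0.045],[0.009,0,-0.001,0.2,0,0,0.045],[0.009,0,0,0.2,0,0,0.045],[0.009,0,-0.001,0.2,0,0,0.045],[0.008,0,0,0,0,0,0.045],[0,0,0,0,0,0,0.045],[0,0,0,0,0,0,0],[0,0,0,0,0,0,0],[0,0,0,0,0,0,0],[0,0,0,0,0,0,0],[0,0,0,0,0,0,0]]
  squeeze: 25

```text
t: 53.95
tool_pos: [0.5093, -0.0475, 0.1509]
tool_rot: [-0.015, 1.578, 0.019]
contact_force: [0.2, 0.4, -3.3]
opening: 0.0104
```

```bash
python3 plan.py
```

```text
t 53.95 p [ 0.5093 -0.0475  0.1509] yaw 91.2 xaxis [-0.007  0.002 -1.   ] F [ 0.2  0.4 -3.3] op 0.0104
0 rows
```

Slightly too low; reopen, rise 7 mm and regrip.

arm_command:
  plan:
    - [[0,0,0,0,0,0,0.025],[0,0,0,0,0,0,0.025],[-0.007,0,0.002,0,0,0.3,0.025],[0,0,0,0,0,0,0.025],[0,0,0,0,0,0,0.025],[0,0,0,0,0,0,0],[0,0,0,0,0,0,0],[0,0,0,0,0,0,0],[0,0,0,0,0,0,0]]

```text
t: 54.7
tool_pos: [0.5134, -0.0473, 0.1617]
tool_rot: [-0.012, 1.573, 0.024]
contact_force: [0.4, 1.4, -0.5]
opening: 0.0095
```

```bash
python3 plan.py
```

```text
t 54.7 p [ 0.5134 -0.0473  0.1617] yaw 91.3 xaxis [-0.002  0.008 -1.   ] F [ 0.4  1.4 -0.5] op 0.0095
0 rows
```

arm_command:
  plan:
    - [[0,0.0033,0.0001,3,0,0,0],[0,0.0034,0.0001,3,0,0,0],[0,0.0034,0.0001,3,0,0,0],[0,0.0034,0.0001,3,0,0,0],[0,0.0034,0.0001,3,0,0,0],[0,0.0034,0.0001,3,0,0,0],[0,0.0034,0.0001,3,0,0,0],[0,0.0034,0.0001,3,0,0,0],[0,0.0034,0.0001,3,0,0,0],[0,0.0034,0.0001,3,0,0,0]]

```text
t: 55.53
tool_pos: [0.5217, -0.0138, 0.1617]
tool_rot: [0.413, 1.536, -0.406]
contact_force: [-0.2, 0.5, -0.7]
opening: 0.0092
```

```bash
python3 plan.py
```

```text
t 55.53 p [ 0.5217 -0.0138  0.1617] yaw 60.1 xaxis [-0.002  0.005 -1.   ] F [-0.2  0.5 -0.7] op 0.0092
0 rows
```

arm_command:
  plan:
    - [[0,0.0034,0.0001,3,0,0,0],[0,0.0034,0.0001,3,0,0,0],[0,0.0034,0.0001,3,0,0,0],[0,0.0034,0.0001,3,0,0,0],[0,0.0034,0.0001,3,0,0,0],[0,0.0034,0.0001,3,0,0,0],[0,0.0034,0.0001,3,0,0,0],[0,0.0034,0.0001,3,0,0,0],[0,0.003,0,2.5,0,0,0]]

```text
t: 56.28
tool_pos: [0.543, 0.0087, 0.1617]
tool_rot: [0.786, 1.429, -0.783]
contact_force: [-1.1, -0.3, 0.6]
opening: 0.0095
```

```bash
python3 plan.py
```

```text
t 56.28 p [0.543  0.0087 0.1617] yaw 32.3 xaxis [-0.003  0.003 -1.   ] F [-1.1 -0.3  0.6] op 0.0095
0 rows
```

Push on to the stop.

arm_command:
  plan:
    - [[0,0.002,0,1.2,0,0,0],[0,0.002,0,0.5,0,0,0],[0,0.002,0,0,0,0,0],[0,0.002,0,0,0,0,0],[0,0.002,0,0,0,0,0]]

```text
t: 56.7
tool_pos: [0.544, 0.0094, 0.1617]
tool_rot: [0.792, 1.435, -0.827]
contact_force: [-9.6, -3.2, 4.4]
opening: 0.0094
```

```bash
python3 plan.py
```

```text
t 56.7 p [0.544  0.0094 0.1617] yaw 30.6 xaxis [-0.027 -0.009 -1.   ] F [-9.6 -3.2  4.4] op 0.0094
0 rows
```

Firm stop at the locked angle. Release, lift, back off.

arm_command:
  plan:
    - [[0,0,0,0,0,0,0],[0,0,0,0,0,0,0.045],[0,0,0,0,0,0,0.045],[0,0,0,0,0,0,0.045],[0,0,0,0,0,0,0.045],[-0.015,0,0,0,0,0,0.045],[-0.02,0,0,0,0,0,0.045],[-0.02,0,0,0,0,0,0.045],[-0.02,0,-0.02,0,0,0,0.045],[0,0,-0.03,0,0,0,0.045],[0,0,-0.03,0,0,0,0.045],[0,0,-0.03,0,0,0,0.045],[0,0,0,0,0,0,0.045],[0,0,0,0,0,0,0.045]]

```text
t: 57.87
tool_pos: [0.489, 0.1065, 0.2403]
tool_rot: [0.796, 1.433, -0.831]
contact_force: [-0.8, 0.9, -0.8]
opening: 0.0451
```

```bash
python3 - <<'E'
from h import *
a=cv2.resize(get_image('top')[155:275,335:455,::-1],(390,390),interpolation=2)
b=cv2.resize(get_image('scene')[185:295,295:405,::-1],(390,390),interpolation=2)
cv2.imwrite('pics/f1.png',np.hstack([a,b]))
things=['collar_tab','lid_handle','lid','mug','egg_timer','shaker']
pr('top',things);pr('scene',things);pr('top',['biscuit0'],n=9);pr('scene',['biscuit0'],n=9)
E
python3 plan.py
```

```text
top collar_tab 0.83 [0.5406 0.0076 0.1833] (365, 230)
top lid_handle 0.68 [ 0.5795 -0.0442  0.1932] (392, 209)
top lid 0.76 [ 0.5762 -0.0463  0.1605] (391, 214)
top mug 0.81 [ 0.7327 -0.0307 -0.001 ] (372, 161)
top egg_timer 0.62 [ 0.6578 -0.1126 -0.0028] (408, 193)
top shaker 0.8 [6.778e-01 1.179e-01 5.000e-04] (308, 184)
scene collar_tab 0.74 [0.5434 0.0116 0.1821] (337, 214)
scene lid_handle 0.95 [ 0.5791 -0.0466  0.1894] (350, 201)
scene lid 0.81 [ 0.5852 -0.0439  0.1596] (346, 214)
scene mug 0.66 [ 0.7314 -0.0295 -0.0019] (304, 259)
top biscuit0 0.56 [ 0.4165  0.0501 -0.0021] (339, 299)
scene biscuit0 0.64 [5.898e-01 1.617e-01 5.000e-04] (263, 303)
scene biscuit0 0.49 [ 0.4117  0.0441 -0.0039] (361, 328)
t 58.87 p [0.4891 0.1059 0.24  ] yaw 30.2 xaxis [-0.028 -0.009 -1.   ] F [ 0.2 -0.3 -0.2] op 0.0449
0 rows
```

View pics/f1.png

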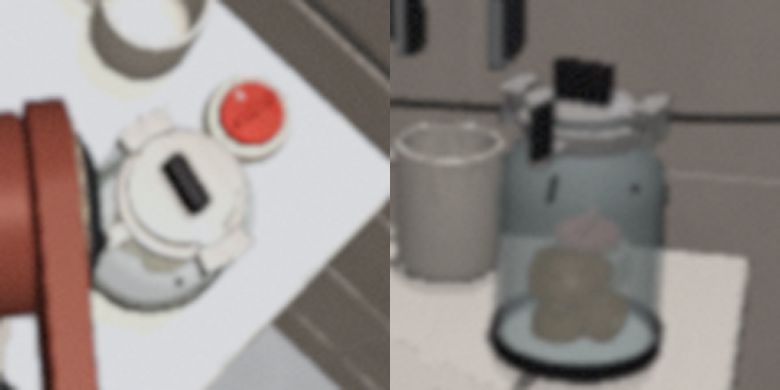

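The left crop shows the hooks at (145,130) and (225,250) on the line of the handle (185,183). In the right crop the tab at (540,130) is over the bar mark at (552,188), the lid is flat, and the biscuits are inside. Handing in.

```bash
python3 -c "
from h import *
print(finish_job())"
```

```text
the job is handed in; nothing more can be done
None
```

The job is done and handed in at about 59 s of the 210 s allowed; `finish_job` gives no verdict. I turned the collar to its open stop and set the lid aside on the worktop. I dropped the five brown biscuits from the board through the neck one at a time. Then I put the lid back with its ears on the original line and turned the collar back to the locked stop.

**What the last checks showed:**
- **Collar and lid:** the locked stop was felt at about 10 N. The final pictures show the tab over the bar mark, the hooks on the ear line and the lid flat on the neck.
- **Biscuits:** the board is empty and the pile is in the jar. I counted four biscuits there after the fourth drop. After the fifth the pile hides the separate biscuits, so that count rests on the empty board. The blue and turquoise look-alikes were left on the worktop.
- **Bystanders:** the mug, timer and shaker read within about 4 mm of their starting positions, which is within the networks' error. The scene camera did not find the timer or the shaker at the end, so those two rest on the top camera alone.

Two readings were off. Several early network readings came from an old picture, and I did not use them. I also went about 8 mm too low on the tab before locking, so I reopened, rose and gripped it again.

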